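# Set out the colorimeter's calibration tiles

## Task

Set out the calibration tiles for the colorimeter: draw the retaining pin out of the case's hasp and leave it lying on the bench, then open the lid fully back. The tiles lie flush in nests with no room for fingers, so press each one down at its front end (the hasp side) to tip it up, lift it out, and lay all the tiles that are there flat in the steel tray, glazed face up and none on top of another; leave the other things on the bench where they are.

Things in the scene. Friction and masses are not known exactly. Their poses are not given: they have to be found in the camera images.
- case: Flat beech tile case fixed on the bench, 124 (x) x 268 (y) x 42 mm high. Origin: centre of its underside; x runs from its hasp front to its hinged rear, y along its length, z up. Its top (the deck, 42 above the bench) has four nests side by side along y, 52 wide, each fitting closely round a tile that lies flush with the deck.
- lid (a joint): Lid angle, rad: 0 shut, 1.95 fully open, leaning back past vertical. Stiff hinge: it stays where left; 4 to 5 N at its front edge moves it. A shell 124 x 268 x 22 mm over the whole deck, walls 6. From the middle of its front a steel tongue (39 wide along y, top 44 above the bench) juts 33 forward, slotted over the fixed staple, so the pin holds it shut.
- lid_hinge (a point): Middle of the hinge line, 62.5 mm behind the case's origin (case +x), 42 above the bench; the line runs along case y. Fixed to the case.
- lid_knob (a point): Grip point of the lid's brass pull knob: an upright block 14 (case x) x 16 (case y) x 24 mm high on the lid near its front; the point lies 10 below the block's top and 14 above the lid's top face and moves with the lid (lid shut: 40.5 in front of the case's origin, 78 above the bench).
- hasp (a point): Point in the staple eye where the pin passes: 84 mm in front of the case's origin, 47 above the bench. The eye is a fixed upright steel loop, opening 11 (x) x 12 mm high above the tongue, 10 thick along y, top 60 above the bench.
- pin: Steel retaining pin, a square bar 6 x 6 x 98 mm along its own y axis, lying on the tongue through the staple eye and under its top; origin at the bar's middle (starts 4 to 8 to the +y side of the eye), z up. Draw it out along its own +y by 60 or more. 35 g.
- pin_tab (a point): Middle of the pin's pull tab at the pin's +y end: a flat upright steel tab 9 thick (along pin y) x 16 (x) x 26 mm high (z), 53.5 from the pin's origin along y and 5 above the bar's axis. About 34 mm of free bar lie between tab and tongue.
- tray: Loose grey enamelled steel tray, outside 200 (x) x 220 (y) mm, floor 3 thick, straight rim 2.5 thick, 10 high in all; 0.55 kg, on the bench. Origin: centre of its underside. Room for four tiles two by two (pitch about 90 x 94).
- tile1: White glazed ceramic calibration tile on a grey backing, 76 (x) x 50 (y) x 14 mm thick, about 0.115 kg; origin: centre of its underside; z points out of the glazed face. Starts in nest 1 with x and y as the case's, or is absent. Tipped up in its nest it stays at about 28 deg, rear (+x) end some 17 above the deck, to be gripped by its long sides.
- tile2: White glazed ceramic calibration tile on a grey backing, 76 (x) x 50 (y) x 14 mm thick, about 0.115 kg; origin: centre of its underside; z points out of the glazed face. Starts in nest 2 with x and y as the case's, or is absent. Tipped up in its nest it stays at about 28 deg, rear (+x) end some 17 above the deck, to be gripped by its long sides.
- tile3: White glazed ceramic calibration tile on a grey backing, 76 (x) x 50 (y) x 14 mm thick, about 0.115 kg; origin: centre of its underside; z points out of the glazed face. Starts in nest 3 with x and y as the case's, or is absent. Tipped up in its nest it stays at about 28 deg, rear (+x) end some 17 above the deck, to be gripped by its long sides.
- tile4: White glazed ceramic calibration tile on a grey backing, 76 (x) x 50 (y) x 14 mm thick, about 0.115 kg; origin: centre of its underside; z points out of the glazed face. Starts in nest 4 with x and y as the case's, or is absent. Tipped up in its nest it stays at about 28 deg, rear (+x) end some 17 above the deck, to be gripped by its long sides.
- nest1 (a point): Deck-level point over the middle of nest 1 (case x 4.5, y -92.3). Its floor is 14 mm down, level at the rear, and from a ridge 1.6 in front of this point falls at 28 deg to the front (-x). Pressing a tile 20 to 33 mm in front of its centre (some 10 mm down, under 5 N) rocks it over the ridge; past 13 deg it goes over by itself and stays tipped.
- nest2 (a point): Deck-level point over the middle of nest 2 (case x 4.5, y -30.8). Its floor is 14 mm down, level at the rear, and from a ridge 1.6 in front of this point falls at 28 deg to the front (-x). Pressing a tile 20 to 33 mm in front of its centre (some 10 mm down, under 5 N) rocks it over the ridge; past 13 deg it goes over by itself and stays tipped.
- nest3 (a point): Deck-level point over the middle of nest 3 (case x 4.5, y 30.8). Its floor is 14 mm down, level at the rear, and from a ridge 1.6 in front of this point falls at 28 deg to the front (-x). Pressing a tile 20 to 33 mm in front of its centre (some 10 mm down, under 5 N) rocks it over the ridge; past 13 deg it goes over by itself and stays tipped.
- nest4 (a point): Deck-level point over the middle of nest 4 (case x 4.5, y 92.3). Its floor is 14 mm down, level at the rear, and from a ridge 1.6 in front of this point falls at 28 deg to the front (-x). Pressing a tile 20 to 33 mm in front of its centre (some 10 mm down, under 5 N) rocks it over the ridge; past 13 deg it goes over by itself and stays tipped.
- weight: Bystander, to be left alone: brass knob weight, dia 34 x 54 high, between case and tray. Origin: centre of its underside.
- jar: Bystander, to be left alone: small glass jar with black cap, dia 36 x 45 high, between case and tray. Origin: centre of its underside.
- beaker: Bystander, to be left alone: glass beaker, dia 66 x 85 high, behind case and tray. Origin: centre of its underside.
- reagent: Bystander, to be left alone: amber reagent bottle, dia 60 x 150 high, far left. Origin: centre of its underside.
- petri: Bystander, to be left alone: flat glass dish, dia 90 x 16 high, far left. Origin: centre of its underside.
- spatula: Bystander, to be left alone: slim steel laboratory spatula 180 long lying flat, far right. Origin: middle of its length, on its underside.
- ringweight: Bystander, to be left alone: steel cylinder weight, dia 50 x 30 high, far right. Origin: centre of its underside.
There are look-alikes about, which are no part of the job. What is shaped like the pin but turquoise or yellow is not meant.

How it is judged (in metres and radians):
On the way, in this order (a step that is already met when the one before it is completed fails the run):
1. the pin is drawn clear of the hasp (distance between pin and hasp above 0.055 m), for 0.2 s.
2. the lid is open, leaning back past vertical (value of joint lid above 1.65 rad), for 0.2 s.
At the end, for the whole second after the job is handed in: Lid open past vertical (over 1.65 rad); pin at rest on the bench (middle below 30 mm, over 100 mm from the tray's centre); every tile present at rest flat on the tray floor (underside 8 mm or less above the tray's underside, centre within 80 mm in tray x and y), face up, tilt under 0.07 rad (value of joint lid above 1.65 rad and height (world z) of pin below 0.03 m and horizontal distance between pin and tray above 0.1 m and linear speed of each of pin, tile1, tile2, tile3, tile4 below 0.02 m/s and x of tile1 in the frame of tray between -0.08 and 0.08 m and y of tile1 in the frame of tray between -0.08 and 0.08 m and z of tile1 in the frame of tray between -0.002 and 0.008 m and angle between each of tile1, tile2, tile3, tile4's own z axis and vertical below 0.07 rad and x of tile2 in the frame of tray between -0.08 and 0.08 m and y of tile2 in the frame of tray between -0.08 and 0.08 m and z of tile2 in the frame of tray between -0.002 and 0.008 m and x of tile3 in the frame of tray between -0.08 and 0.08 m and y of tile3 in the frame of tray between -0.08 and 0.08 m and z of tile3 in the frame of tray between -0.002 and 0.008 m and x of tile4 in the frame of tray between -0.08 and 0.08 m and y of tile4 in the frame of tray between -0.08 and 0.08 m and z of tile4 in the frame of tray between -0.002 and 0.008 m); the robot touches nothing.
It fails at once if one of the bystanders is pushed or knocked more than 4 cm from its place (distance of any of weight, jar, beaker, reagent, petri, spatula, ringweight from where it was at the start of the episode above 0.04 m).
It fails at once if a tile falls off the bench (height (world z) of any of tile1, tile2, tile3, tile4 below -0.05 m).
Of tile1, tile2, tile3, tile4 only 3 to 4 are there at a start; the rules pass over those that are not, and their reading is None.
At some moment in a run one of tray may be knocked a few centimetres aside while the robot is not near it.
Once in a run the grip may slacken for a moment while it holds something.
It also fails if it takes over 210 s, if anything falls off the work surface, if the arm or the gripper's body presses on something with over 40 N, if the wrist force passes 120 N, or if a joint passes its speed limit or range.

## Robot

A 7-joint arm with a two-finger parallel gripper is mounted at the origin on the work surface. World frame = base frame: x ahead of the robot, y to its left, z up, the work surface at z = 0. Lengths are in m, angles in degrees, forces in N, time in s.
With the tool pointing down it reaches from about 0.4 to 0.85 m from the base axis. Payload 10.4 kg.
Tool frame: the origin (TCP) lies at the very end of the fingers, on their centre line; the grasp point (between the pads) lies 19 mm behind it (ctrl.hold_point_z is the distance from the TCP to the grasp point, in m); z points along the fingers, x is the direction in which the jaws open and shut, and the axes are right-handed (so a half turn about z gives the same grasp; the last joint's range is limited). The gripper opens to 87 mm and grips with 3 to 60 N. Pads are 19 mm wide; open, the fingers measure 117 mm over their backs; the gripper's body (75 mm by 190 mm) begins 51 mm behind the grasp point.
Start: joints at [62.246, 19.034, -3.707, 83.658, 1.238, 77.344, -5.071], TCP at [0.278, -0.56, 0.223] pointing down, gripper open.
Joint ranges: [-148.97, 148.97], [-28.65, 121.19], [-84.17, 76.75], [9.2, 138.47], [-72.65, 252.65], [3.7, 117.97], [-149.18, 149.18]. Speed limits (degrees/s): [127.2, 127.2, 159.86, 159.86, 180, 180, 180].

## Interface

Orientations are given as [roll, pitch, yaw] about the fixed x, y, z axes, in that order (R = Rz(yaw) Ry(pitch) Rx(roll)).
In Python, from station import ctrl, eyes, workorder gives the robot as it stands. The module is installed in compiled form; this text tells all that it offers.
- The arm moves only by the shell command python3 -m inch 'ROWS'. ROWS is a JSON object of lists of equal length, an entry for each row: "travel": the shift along the tool's x, y, z in units of 40 mm (1.0 is 40 mm), a list of three; "turn": the turn, a rotation vector about the tool's x, y, z in rad, a list of three; "grip": the closure in counts, from 0 (fully open) to 255 (shut). In form: {"travel": [[dx, dy, dz], ...], "turn": [[rx, ry, rz], ...], "grip": [grip, ...]}. A call has exactly 8 rows; each row shifts and turns the commanded pose from where the row before left it, along the tool's axes as they then stand; what a row does not reach is not made up. A row lasts 1/8 s, in which the tool goes at most 62.5 mm and 10.7 degrees, less where a joint would pass 70% of its speed; a pose out of reach is approached as far as the arm can. A call is refused whole if a number of a shift passes 1 or a number of a turn 0.188, either way. A call with a gripper value outside its range is refused whole. The fingers move at their own pace and stop on an object; the grip force is fixed at half the most. Time passes only in rows, so rows that do not move let the fingers close, or fill a call up. It gives the time, the measured TCP pose, the force and the opening at its end, in the units of the state.
- ctrl.state(): the state, without advancing time (a new reading comes with each control period).
- eyes.snapshot(name): name is "scene" or "top" or "wrist"; returns a dict with "image" (400x640x3 uint8, blue, green, red), "z_map" (400x640 float32, m along the optical axis (not along the pixel's ray), 0 where there is no reading), "fx", "fy", "cx", "cy" (pixels), "cam_to_world" (4x4, takes a point from camera to world coordinates). Camera axes: x right, y up, looking along -z (the intrinsics and any distortion apply to the point x, -y, -z); pixel columns grow to the right and rows downward; lengths in m; the calibration is good to about 2 mm. The wrist camera is an equidistant fisheye: a pixel r from the principal point sees the ray r / f radians off the axis. A picture is of the moment at which its call begins.
- workorder.hand_in(): hands the job in, once; it reports no verdict.
The state is a dict: "time_s": time; "qpos": joint angles; "dq": joint speeds; "tau": joint torques, N m; "position": TCP position; "eef_rot": TCP orientation; "force": force on the tool from outside, world axes, zero at the start; "moment": the same for the moment, N m; "finger_gap": finger opening in m.
Only numpy, scipy, OpenCV 4.12 (cv2) and the standard library are available. Lean on these libraries where they do the work, as an engineer would, in place of code of your own. Each camera call takes 0.05 s, during which the arm holds its last target. There are 200 camera calls.

## Working session

There is one attempt and no reset: what is moved stays moved. The work goes in short steps, Python scripts to look and compute and a shell command to move; the robot and the scene stay as the last step left them, time stands still between calls to the robot, and variables do not carry over. Pictures are saved under pics/ and viewed, about 12 in all and at most 16, crops included, and the job is handed in when it is done.

```bash
mkdir -p pics; cat > h.py <<'E'
import numpy as np, cv2, json
from station import ctrl, eyes
from scipy.spatial.transform import Rotation as R
def snap(n,save=None):
    s=eyes.snapshot(n)
    np.savez(f'{n}.npz',**{k:np.asarray(v) for k,v in s.items()})
    if save: cv2.imwrite('pics/'+save,s['image'])
    return s
def load(n): return dict(np.load(f'{n}.npz'))
def cloud(s):
    z=s['z_map'];h,w=z.shape;v,u=np.mgrid[:h,:w]
    x=(u-s['cx'])/s['fx']*z;y=(v-s['cy'])/s['fy']*z
    P=np.stack([x,-y,-z,np.ones_like(z)],-1)@np.asarray(s['cam_to_world']).T
    P[z==0]=np.nan
    return P[...,:3]
def topix(s,p):
    q=np.linalg.inv(s['cam_to_world'])@np.append(p,1)
    return s['cx']+s['fx']*q[0]/-q[2], s['cy']-s['fy']*q[1]/-q[2]
def to(p,rpy=None):
    "shift (units of 40mm, tool axes) and turn rotvec to reach TCP p, rpy deg"
    st=ctrl.state();Rm=R.from_euler('xyz',st['eef_rot'],degrees=True)
    print('pos',np.round(st['position'],4),'rot',np.round(st['eef_rot'],2),'gap',st['finger_gap'],'t',st['time_s'])
    print('travel units',np.round(Rm.inv().apply(np.array(p)-st['position'])/0.04,3))
    if rpy is not None: print('turn',np.round((Rm.inv()*R.from_euler('xyz',rpy,degrees=True)).as_rotvec(),3))
E
python3 - <<'E'
from h import *
for n in('scene','top'):
    s=snap(n,n+'0.png');print(n,s['fx'],s['cx'],s['cy'],np.round(s['cam_to_world'],3).tolist())
print(ctrl.state())
E
```

```text
scene 368.0489743333071 318.80685827413237 200.67532154903083 [[0.271, -0.793, 0.546, 1.057], [0.963, 0.224, -0.152, -0.153], [-0.002, 0.567, 0.824, 0.887], [0.0, 0.0, 0.0, 1.0]]
top 467.8021922355333 315.822297743672 202.69022555696867 [[0.021, 0.997, -0.074, 0.399], [-1.0, 0.022, 0.011, 0.009], [0.013, 0.074, 0.997, 1.408], [0.0, 0.0, 0.0, 1.0]]
{'time_s': 0.1, 'qpos': array([62.24548197, 19.06648061, -3.70563417, 83.70250399,  1.23963241,
       77.34385615, -5.07015078]), 'dq': array([-0.0174546 , -0.02248506,  0.04208821, -0.02119009, -0.00856999,
       -0.06123468, -0.0328874 ]), 'tau': array([ 1.37969662e-03, -6.24548364e+01,  2.48867786e-02, -3.90716279e+01,
       -6.13555452e-02,  3.66423524e-02,  9.00004636e-06]), 'position': array([ 0.27829146, -0.5592231 ,  0.22184295]), 'eef_rot': array([ 1.79994136e+02,  7.27287888e-02, -6.35395882e+01]), 'force': array([-0.06308   ,  0.21144551, -0.52621693]), 'moment': array([-0.04923279, -0.00691223, -0.03185526]), 'finger_gap': 0.0871493364201426}
```

View pics/top0.png

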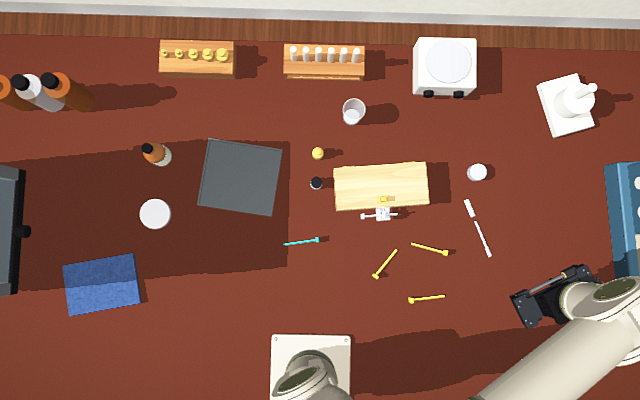

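View pics/scene0.png

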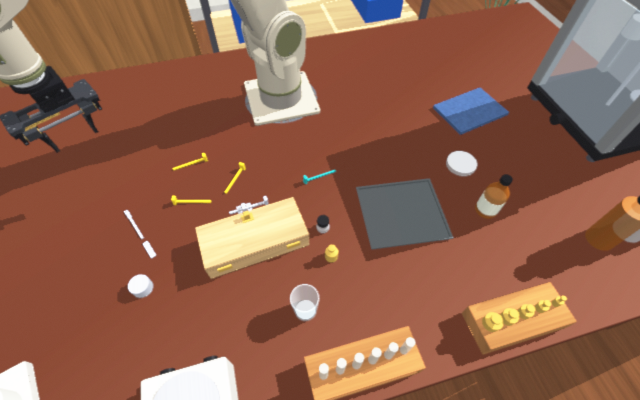

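Top view: the pin is the steel bar through the hasp, about (363–395, 215) with its tab at the left, (363,216). Things it could be mistaken for: turquoise (301,241), and yellow at (385,263), (429,249) and (427,298). The spatula lies at (478,228). I choose the steel bar at the case front. Next: measure and take one crop.

```bash
python3 - <<'E'
from h import *
s=load('top');P=cloud(s)
def rect(m):
    p=P[m][:,:2].astype(np.float32);r=cv2.minAreaRect(p*1000);return r
u0=np.zeros(P.shape[:2],bool);u0[150:222,325:440]=1
m=u0&(P[...,2]>.055)&(P[...,2]<.072)
print('lid',np.sum(m),rect(m),np.nanmedian(P[m][:,2]))
# knob
m2=u0&(P[...,2]>.076);print('knob',P[m2].mean(0),P[m2][:,2].max(),m2.sum())
u1=np.zeros_like(u0);u1[125:225,185:295]=1
m=u1&(P[...,2]>.0055)&(P[...,2]<.02);print('tray rim',m.sum(),rect(m))
im=s['image'];hs=cv2.cvtColor(im,cv2.COLOR_BGR2HSV)
m=u1&(hs[...,1]<90);m=cv2.morphologyEx(m.astype(np.uint8),cv2.MORPH_OPEN,np.ones((5,5)))>0
c=max(cv2.findContours(m.astype(np.uint8),0,1)[0],key=cv2.contourArea);r=cv2.minAreaRect(c)
print('tray px',r)
for nm,(a,b) in dict(weight=(318,153),jar=(316,183),beaker=(353,111)).items(): print(nm,P[b,a])
c=cv2.resize(im[150:232,322:440],None,fx=6.5,fy=6.5,interpolation=cv2.INTER_CUBIC);cv2.imwrite('pics/c1.png',c)
# steel points in hasp region
u2=np.zeros_like(u0);u2[205:224,355:402]=1
m=u2&(hs[...,1]<70)&(P[...,2]>.025)
q=P[m];v,u=np.nonzero(m)
i=np.argsort(u)
for k in i[::4]: print(u[k],v[k],np.round(q[k],4))
E
```

```text
lid 3925 ((539.63671875, -194.4713134765625), (154.96136474609375, 268.84344482421875), 5.339389801025391) 0.0631382504447997
knob [ 0.51395967 -0.19588047  0.08521446] 0.09664013220768486 32
tray rim 1470 ((585.1939697265625, 227.5979461669922), (301.4648742675781, 318.7535705566406), 0.20717406272888184)
tray px ((239.27569580078125, 176.75405883789062), (76.26570129394531, 68.67552185058594), 8.972626686096191)
weight [ 0.64626378 -0.00881415  0.05233439]
jar [ 0.55797014 -0.00487242  0.05044233]
beaker [ 0.78876772 -0.11415044 -0.00103836]
355 207 [ 0.4893 -0.1184  0.0661]
357 207 [ 0.4897 -0.1246  0.0621]
359 207 [ 0.4899 -0.1305  0.0608]
360 215 [ 0.4675 -0.1353  0.0462]
360 206 [ 0.4928 -0.1334  0.0606]
361 207 [ 0.4898 -0.136   0.0633]
362 215 [ 0.4668 -0.1392  0.0632]
362 207 [ 0.4897 -0.1385  0.0665]
362 218 [ 0.458  -0.139   0.0659]
363 206 [ 0.4929 -0.1418  0.0628]
363 214 [ 0.4698 -0.1421  0.0631]
364 205 [ 0.4958 -0.1446  0.063 ]
365 215 [ 0.4679 -0.15    0.0446]
366 205 [ 0.4961 -0.1506  0.0611]
367 215 [ 0.4678 -0.1552  0.05  ]
367 205 [ 0.4956 -0.1526  0.0686]
368 20
[... 1367 characters left out ...]
576 -0.2089  0.0432]
385 216 [ 0.466  -0.2077  0.0505]
385 209 [ 0.4869 -0.2087  0.0428]
385 214 [ 0.4719 -0.2078  0.0491]
386 212 [ 0.4783 -0.2121  0.0406]
386 213 [ 0.475  -0.211   0.0473]
386 216 [ 0.4666 -0.2122  0.0403]
387 213 [ 0.4752 -0.2144  0.0444]
387 209 [ 0.487  -0.2144  0.0439]
387 217 [ 0.4637 -0.215   0.0411]
388 210 [ 0.4837 -0.2162  0.0506]
388 217 [ 0.4636 -0.2175  0.044 ]
388 213 [ 0.4751 -0.2166  0.0485]
388 219 [ 0.4576 -0.217   0.0472]
389 218 [ 0.4608 -0.2207  0.0423]
390 205 [ 0.4978 -0.2203  0.0597]
391 214 [ 0.4724 -0.2257  0.0471]
392 213 [ 0.4751 -0.2276  0.0529]
394 213 [ 0.4755 -0.2344  0.0473]
395 205 [ 0.4977 -0.234   0.0643]
397 205 [ 0.4976 -0.2391  0.0681]
```

View pics/c1.png

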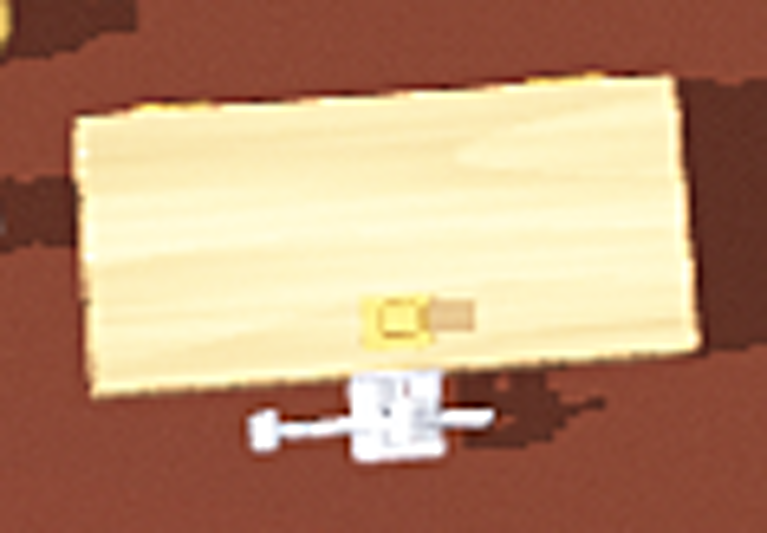

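```bash
cat >> h.py <<'E'
def ray(s,u,v,z):
    T=s['cam_to_world'];d=T[:3,:3]@np.array([(u-s['cx'])/s['fx'],-(v-s['cy'])/s['fy'],-1]);o=T[:3,3]
    return o+d*(z-o[2])/d[2]
E
python3 - <<'E'
from h import *
s=load('top');P=cloud(s)
f=lambda a,b,z: ray(s,322+(a+.5)/6.5-.5,150+(b+.5)/6.5-.5,z)
C=np.array([f(*p,.064) for p in((73,118),(675,76),(700,350),(92,395))])
print(C.round(4)); print([np.linalg.norm(C[i]-C[i-1]).round(4) for i in range(4)])
d1=C[0]-C[1];d2=C[3]-C[2];d3=C[0]-C[3];d4=C[1]-C[2]
for d in(d1,d2):print('yaw',np.degrees(np.arctan2(-d[0],d[1])))
for d in(d3,d4):print('yaw',np.degrees(np.arctan2(d[1],d[0])))
print('ctr',C.mean(0))
print('tab',f(263,431,.0655),'knob',f(398,318,.088),'pin far end',f(492,416,.05), 'bar near tab',f(290,429,.05))
print('tongue corners',f(350,462,.044),f(443,455,.044))
# tray: mask
im=s['image'];g=im.astype(int);u1=np.zeros(P.shape[:2],bool);u1[125:225,185:295]=1
m=u1&(g[...,2]-g[...,0]<25)
m=cv2.morphologyEx(m.astype(np.uint8),cv2.MORPH_OPEN,np.ones((7,7)))
c=max(cv2.findContours(m,0,1)[0],key=cv2.contourArea);b=cv2.boxPoints(cv2.minAreaRect(c))
B=np.array([ray(s,*p,.01) for p in b]);print(b,B.round(3),B.mean(0),[np.linalg.norm(B[i]-B[i-1]).round(4) for i in range(4)])
# bench level bias
print('bench z',np.nanmedian(P[225:240,330:360,2]))
T=np.asarray(s['cam_to_world'])
E
```

```text
[[ 0.602  -0.0525  0.064 ]
 [ 0.6273 -0.3216  0.064 ]
 [ 0.5045 -0.3333  0.064 ]
 [ 0.4785 -0.0632  0.064 ]]
[np.float64(0.124), np.float64(0.2703), np.float64(0.1233), np.float64(0.2713)]
yaw 5.359440325594039
yaw 5.508037201571683
yaw 4.971288115057719
yaw 5.421429255129107
ctr [ 0.55308073 -0.19264233  0.064     ]
tab [ 0.46415198 -0.13911371  0.0655    ] knob [ 0.51370742 -0.194907    0.088     ] pin far end [ 0.47389394 -0.24345279  0.05      ] bar near tab [ 0.46606509 -0.15291199  0.05      ]
tongue corners [ 0.45212032 -0.18081833  0.044     ] [ 0.45618502 -0.22264774  0.044     ]
[[196.34596 204.4757 ]
 [206.9919  137.05138]
 [282.11896 148.91353]
 [271.47302 216.33784]] [[0.49  0.351 0.01 ]
 [0.695 0.327 0.01 ]
 [0.664 0.099 0.01 ]
 [0.46  0.126 0.01 ]] [0.577016   0.22553359 0.01      ] [np.float64(0.2271), np.float64(0.2061), np.float64(0.2296), np.float64(0.2061)]
bench z -0.0010781219025134403
```

The crop confirms a steel pin in the hasp with its tab on the left, crop (263,431). Case centre (0.553,-0.193), yaw 5.4°; the tab measures (0.464,-0.139). Now I move above the tab with the jaws along case y.

```bash
python3 -m inch '{"travel":[[0,0,0],[0,0,0],[-1,-0.56,0],[-1,-0.56,0],[-1,-0.56,0],[-1,-0.56,0],[-1,-0.56,0],[-1,-0.56,0]],"turn":[[0,0,0.184],[0,0,0.184],[0,0,0],[0,0,0],[0,0,0],[0,0,0],[0,0,0],[0,0,0]],"grip":[0,0,60,100,135,135,135,135]}'
python3 -m inch '{"travel":[[-1,-0.56,0],[-1,-0.56,0],[-1,-0.56,0],[-1,-0.56,0],[0,0,0],[0,0,0],[0,0,0],[0,0,0]],"turn":[[0,0,0],[0,0,0],[0,0,0],[0,0,0],[0,0,0],[0,0,0],[0,0,0],[0,0,0]],"grip":[135,135,135,135,135,135,135,135]}'
python3 -c "
from h import *
to([.464,-.140,.053],[180,0,-84.6])"
```

```text
time_s: 1.1
position: [0.3901, -0.3064, 0.2224]
eef_rot: [180.0, 0.0, -84.6]
force: [0.4, -0.4, -0.1]
finger_gap: 0.0423
time_s: 2.1
position: [0.4637, -0.1412, 0.2225]
eef_rot: [180.0, -0.0, -84.7]
force: [-0.9, -2.1, 0.4]
finger_gap: 0.0408
pos [ 0.4637 -0.1412  0.2225] rot [ 1.7999e+02 -1.0000e-02 -8.4720e+01] gap 0.04083007579533544 t 2.1
travel units [-0.031 -0.01   4.238]
turn [ 0.    -0.    -0.002]
```

```bash
python3 -m inch '{"travel":[[0,0,1],[0,0,1],[0,0,1],[0,0,1],[0,0,0.24],[0,0,0],[0,0,0],[0,0,0]],"turn":[[0,0,0],[0,0,0],[0,0,0],[0,0,0],[0,0,0],[0,0,0],[0,0,0],[0,0,0]],"grip":[135,135,135,135,135,135,220,255]}'
python3 -m inch '{"travel":[[0,0,0],[0,0,0],[0,0,0],[0,0,0],[0,0,0],[0,0,0],[0,0,0],[0,0,0]],"turn":[[0,0,0],[0,0,0],[0,0,0],[0,0,0],[0,0,0],[0,0,0],[0,0,0],[0,0,0]],"grip":[255,255,255,255,255,255,255,255]}'
```

```text
time_s: 3.1
position: [0.4649, -0.1406, 0.0542]
eef_rot: [-179.9, -0.1, -84.6]
force: [0.3, 0.1, -0.6]
finger_gap: 0.0283
time_s: 4.1
position: [0.4641, -0.1403, 0.053]
eef_rot: [-180.0, -0.0, -84.6]
force: [1.1, 1.1, 1.8]
finger_gap: 0.0088
```

```bash
python3 -m inch '{"travel":[[-0.2,0,0],[-0.3,0,0],[-0.4,0,0],[-0.4,0,0],[-0.4,0,0],[-0.4,0,0],[-0.4,0,0],[-0.3,0,0]],"turn":[[0,0,0],[0,0,0],[0,0,0],[0,0,0],[0,0,0],[0,0,0],[0,0,0],[0,0,0]],"grip":[255,255,255,255,255,255,255,255]}'
python3 -m inch '{"travel":[[0,0.2,0],[0,0.3,0],[0,0.3,0.2],[0,0.2,0.25],[0,0,0.25],[0,0,0.2],[0,0,0],[0,0,0]],"turn":[[0,0,0],[0,0,0],[0,0,0],[0,0,0],[0,0,0],[0,0,0],[0,0,0],[0,0,0]],"grip":[255,255,255,255,255,255,255,255]}'
python3 -c "
from h import *
s=snap('top');im=s['image'][185:265,285:435]
cv2.imwrite('pics/c2.png',cv2.resize(im,None,fx=5,fy=5,interpolation=2))"
```

```text
time_s: 5.1
position: [0.4534, -0.0277, 0.0529]
eef_rot: [180.0, 0.0, -84.6]
force: [-0.7, -0.8, -0.3]
finger_gap: 0.0087
time_s: 6.1
position: [0.4141, -0.0324, 0.017]
eef_rot: [-180.0, 0.0, -84.6]
force: [0.4, 0.9, 0.5]
finger_gap: 0.0084
```

View pics/c2.png

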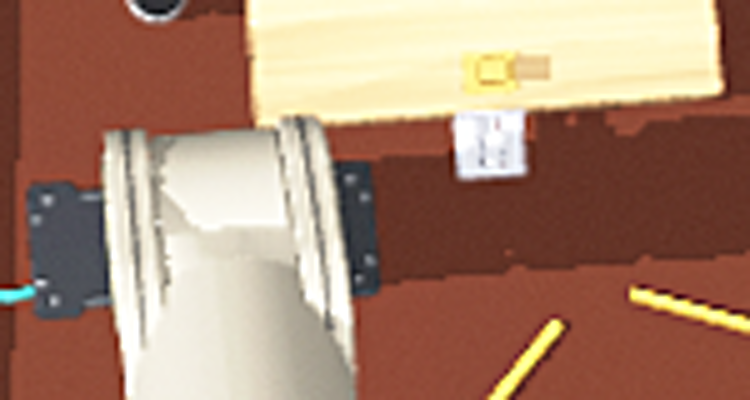

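Pin is clear of the hasp. I set it down, release, and go to the knob.

```bash
python3 -m inch '{"travel":[[0,0,0.05],[0,0,0],[0,0,0],[0,0,0],[0,0,0],[0,0,-0.5],[0,0,-1],[0,0,-1]],"turn":[[0,0,0],[0,0,0],[0,0,0],[0,0,0],[0,0,0],[0,0,0],[0,0,0],[0,0,0]],"grip":[255,135,135,135,135,135,135,135]}'
python3 -m inch '{"travel":[[0,0,-0.5],[0.8,-0.4,0],[0.8,-0.4,0],[0.9,-0.4,0],[0.9,-0.4,0],[0.9,-0.5,0],[0,0,0],[0,0,0]],"turn":[[0,0,0],[0,0,0],[0,0,0],[0,0,0],[0,0,0],[0,0,0],[0,0,0],[0,0,0]],"grip":[135,135,135,135,135,135,135,135]}'
python3 -c "
from h import *
to([.513,-.196,.070],[180,0,-84.6])
s=snap('top');P=cloud(s);cv2.imwrite('pics/c3.png',cv2.resize(s['image'][205:265,285:385],None,fx=5,fy=5,interpolation=2))"
```

```text
time_s: 7.15
position: [0.4134, -0.0324, 0.116]
eef_rot: [180.0, 0.0, -84.6]
force: [-0.1, -0.4, -0.4]
finger_gap: 0.0412
time_s: 8.15
position: [0.5132, -0.1952, 0.1346]
eef_rot: [180.0, 0.0, -84.6]
force: [-0.6, 0.4, -0.7]
finger_gap: 0.0413
pos [ 0.5132 -0.1952  0.1346] rot [ 1.7997e+02  4.0000e-02 -8.4600e+01] gap 0.04126785940329459 t 8.15
travel units [0.019 0.007 1.616]
turn [ 0.001  0.001 -0.   ]
```

View pics/c3.png

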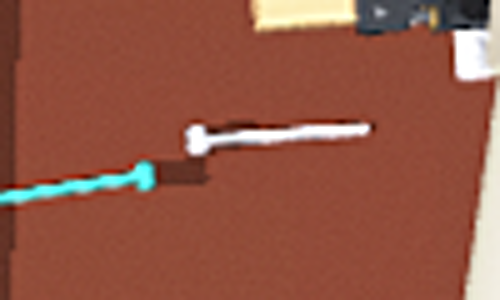

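The steel pin now lies on the bench, crop (195–370, 135); the turquoise one is untouched. Next: grip the knob and swing the lid up.

```bash
python3 -m inch '{"travel":[[0,0,0.6],[0,0,0.6],[0,0,0.4],[0,0,0],[0,0,0],[0,0,0],[0,0,0],[0,0,0]],"turn":[[0,0,0],[0,0,0],[0,0,0],[0,0,0],[0,0,0],[0,0,0],[0,0,0],[0,0,0]],"grip":[135,135,135,135,255,255,255,255]}'
python3 -m inch '{"travel":[[0,-0.09,-0.22],[0,-0.105,-0.21],[0,-0.13,-0.2],[0,-0.14,-0.19],[0,-0.16,-0.18],[0,-0.17,-0.165],[0,-0.19,-0.145],[0,-0.195,-0.13]],"turn":[[0,0,0],[0,0,0],[0,0,0],[0,0,0],[0,0,0],[0,0,0],[0,0,0],[0,0,0]],"grip":[255,255,255,255,255,255,255,255]}'
```

```text
time_s: 9.2
position: [0.514, -0.198, 0.0716]
eef_rot: [-179.9, -0.2, -84.7]
force: [2.1, -6.4, -1.2]
finger_gap: 0.0157
time_s: 10.2
position: [0.5585, -0.1938, 0.1276]
eef_rot: [179.8, -0.1, -84.8]
force: [-4.0, -6.6, -6.7]
finger_gap: 0.0155
```

```bash
python3 -m inch '{"travel":[[0,-0.21,-0.11],[0,-0.22,-0.095],[0,-0.225,-0.075],[0,-0.23,-0.055],[0,-0.235,-0.035],[0,-0.24,-0.01],[0,-0.24,0.01],[0,-0.235,0.025]],"turn":[[0,0,0],[0,0,0],[0,0,0],[0,0,0],[0,0,0],[0,0,0],[0,0,0],[0,0,0]],"grip":[255,255,255,255,255,255,255,255]}'
python3 -c "
from h import *
to([.62,-.19,.14]);s=snap('scene');cv2.imwrite('pics/c4.png',cv2.resize(s['image'][100:310,130:390],None,fx=2.5,fy=2.5,interpolation=2))"
```

```text
time_s: 11.2
position: [0.6333, -0.1868, 0.1435]
eef_rot: [180.0, -0.2, -84.7]
force: [-4.5, -4.7, 5.6]
finger_gap: 0.0158
pos [ 0.6333 -0.1868  0.1435] rot [ 1.7998e+02 -1.5000e-01 -8.4740e+01] gap 0.015817867217770374 t 11.2
travel units [0.048 0.339 0.088]
```

View pics/c4.png

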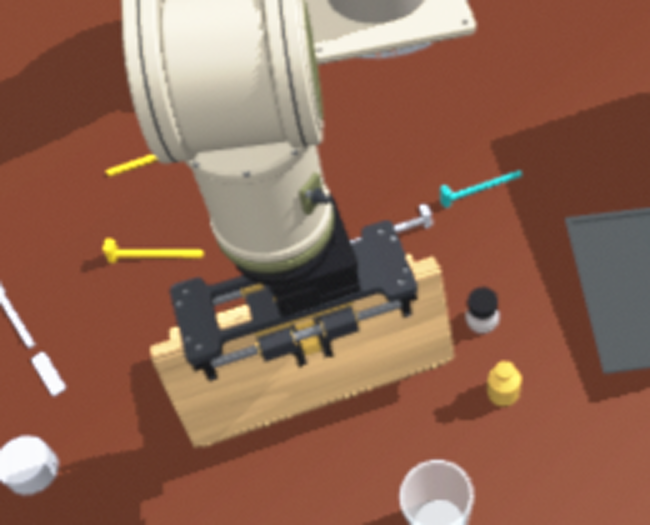

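```bash
python3 -m inch '{"travel":[[0,0,0],[0,0,0],[0,0,0],[0,0,-0.5],[0,0,-0.8],[0,0,-0.5],[0,0.5,0],[0,0.7,0]],"turn":[[0,0,0],[0,0,0],[0,0,0],[0,0,0],[0,0,0],[0,0,0],[0,0,0],[0,0,0]],"grip":[150,150,150,150,150,150,150,150]}'
python3 -m inch '{"travel":[[0,0.7,0],[0,0,0.4],[0,0,0.6],[0,0,0.6],[0,0,0.4],[0,0,0],[0,0,0],[0,0,0]],"turn":[[0,0,0],[0,0,0],[0,0,0],[0,0,0],[0,0,0],[0,0,0],[0,0,0],[0,0,0]],"grip":[150,200,255,255,255,255,255,255]}'
```

```text
time_s: 12.25
position: [0.5857, -0.1888, 0.2151]
eef_rot: [-179.9, -0.0, -84.6]
force: [0.6, 0.3, 0.8]
finger_gap: 0.0356
time_s: 13.25
position: [0.5585, -0.1919, 0.1354]
eef_rot: [-179.9, -0.0, -84.6]
force: [0.1, -0.8, -0.6]
finger_gap: 0.0005
```

```bash
python3 -m inch '{"travel":[[0,-0.2,0],[0,-0.2,0],[0,-0.2,0],[0,-0.2,0],[0,-0.2,0],[0,-0.2,0],[0,-0.2,0],[0,-0.2,0]],"turn":[[0,0,0],[0,0,0],[0,0,0],[0,0,0],[0,0,0],[0,0,0],[0,0,0],[0,0,0]],"grip":[255,255,255,255,255,255,255,255]}'
python3 -m inch '{"travel":[[0,-0.2,0],[0,-0.2,0],[0,-0.15,0],[0,-0.1,0],[0,0,0],[0,0,0],[0,0,0],[0,0,0]],"turn":[[0,0,0],[0,0,0],[0,0,0],[0,0,0],[0,0,0],[0,0,0],[0,0,0],[0,0,0]],"grip":[255,255,255,255,255,255,255,255]}'
```

```text
time_s: 14.25
position: [0.6217, -0.1857, 0.1338]
eef_rot: [179.9, 0.0, -84.6]
force: [-1.8, -1.0, -0.9]
finger_gap: 0.0005
time_s: 15.25
position: [0.6477, -0.1834, 0.1347]
eef_rot: [-180.0, -0.0, -84.6]
force: [1.1, 0.2, -0.0]
finger_gap: 0.0002
```

```bash
python3 -m inch '{"travel":[[0,0.5,-0.5],[0,1,-1],[0,1,-1],[0.5,1,0],[1,0.8,0],[1,0.5,0],[1,0,0],[1,0,0]],"turn":[[0,0,0],[0,0,0],[0,0,0],[0,0,0],[0,0,0],[0,0,0],[0,0,0],[0,0,0]],"grip":[255,255,255,255,255,255,255,255]}'
python3 -m inch '{"travel":[[1,0,0],[1,0,0],[1,0,0],[0,0,0],[0,0,0],[0,0,0],[0,0,0],[0,0,0]],"turn":[[0,0,0],[0,0,0],[0,0,0],[0,0,0],[0,0,0],[0,0,0],[0,0,0],[0,0,0]],"grip":[255,255,255,255,255,255,255,255]}'
python3 -c "
from h import *
s=snap('top');print(np.nanmax(cloud(s)[140:215,325:440,2]));cv2.imwrite('pics/c5.png',cv2.resize(s['image'][130:230,180:445],None,fx=3,fy=3,interpolation=2))"
```

```text
time_s: 16.25
position: [0.4731, -0.382, 0.235]
eef_rot: [-179.9, -0.1, -84.6]
force: [1.0, -0.8, 0.6]
finger_gap: 0.0003
time_s: 17.25
position: [0.4846, -0.4996, 0.2347]
eef_rot: [-180.0, -0.0, -84.6]
force: [-0.5, -0.2, 0.4]
finger_gap: 0.0006
0.1750980311454835
```

View pics/c5.png

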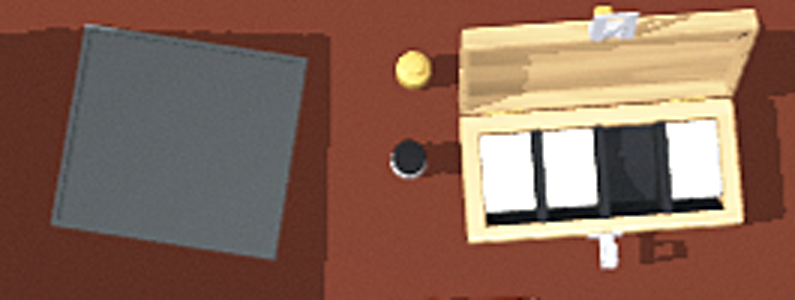

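Lid leans back past vertical. Tiles lie at nest 4, crop (508,173), nest 3 (570,170) and nest 1 (695,162); nest 2, (633,167), is empty. Measuring the white blobs.

```bash
python3 - <<'E'
from h import *
s=load('top');im=s['image'].copy()
m=np.zeros(im.shape[:2],np.uint8);m[165:206,335:428]=(im[165:206,335:428].min(2)>200)
n,l,st,c=cv2.connectedComponentsWithStats(m)
ex=np.array([np.cos(np.radians(5.4)),np.sin(np.radians(5.4)),0]);ey=np.array([-ex[1],ex[0],0])
for i in range(1,n):
    if st[i,4]>150:
        r=cv2.minAreaRect(np.argwhere(l==i)[:,::-1].astype(np.float32));p=ray(s,*r[0],.042);print(st[i],r,p.round(4))
# front pocket lower strip check + predicted tile centres
for k,y in((1,-.0923),(3,.0308),(4,.0923)):
    print(k,np.array([.553,-.1940,.042])+.0045*ex+y*ey)
# edges of case base: beech
P=cloud(s)
print('tile z',[np.round(np.nanmedian(P[int(v)-4:int(v)+4,int(u)-4:int(u)+4,2]),4) for u,v in c[1:]])
E
```

```text
[402 170  19  26 424] ((411.1967468261719, 182.6639404296875), (25.44054412841797, 16.74911117553711), 84.80557250976562) [ 0.5664 -0.2853  0.042 ]
[361 173  18  26 427] ((369.5088195800781, 185.61471557617188), (25.38654136657715, 16.719837188720703), 85.60128784179688) [ 0.5548 -0.1624  0.042 ]
[339 174  20  32 442] ((347.60882568359375, 189.41470336914062), (29.91163444519043, 19.55760955810547), 85.60128784179688) [ 0.5421 -0.0982  0.042 ]
1 [ 0.56616623 -0.28546688  0.042     ]
3 [ 0.55458149 -0.1629132   0.042     ]
4 [ 0.54879383 -0.10168614  0.042     ]
tile z [np.float64(0.0428), np.float64(0.0408), np.float64(0.0427), np.float64(0.0416), np.float64(0.0416), np.float64(0.0408), np.float64(0.0401), np.float64(0.0411), np.float64(0.0412), np.float64(0.0399), np.float64(0.0401), np.float64(0.0415), np.float64(0.0408), np.float64(0.0405), np.float64(0.0413), np.float64(0.0424), np.float64(0.0411), np.float64(0.0403), np.float64(0.041), np.float64(0.0417), np.float64(0.0377), np.float64(0.0397), np.float64(0.0372), np.float64(0.0406), np.float64(0.0392), np.float64(0.037), np.float64(0.0395), np.float64(0.0397)]
```

```bash
python3 -m inch '{"travel":[[-0.9,-0.3,0],[-0.9,-0.3,0.5],[-0.9,-0.3,0.8],[-0.9,-0.3,0.8],[-0.9,-0.3,0.8],[-0.64,-0.31,0.8],[0,0,0.67],[0,0,0]],"turn":[[0,0,0],[0,0,0],[0,0,0],[0,0,0],[0,0,0],[0,0,0],[0,0,0],[0,0,0]],"grip":[255,255,255,255,255,255,255,255]}'
python3 -c "
from h import *
to([.5373,-.2882,.031],[180,0,-84.6])"
```

```text
time_s: 18.3
position: [0.536, -0.2878, 0.0579]
eef_rot: [179.8, 0.1, -84.6]
force: [-0.8, -0.7, 1.4]
finger_gap: 0.0003
pos [ 0.536  -0.2878  0.0579] rot [ 1.7982e+02  1.0000e-01 -8.4600e+01] gap 0.0003060263506426398 t 18.3
travel units [ 0.015 -0.034  0.671]
turn [0.003 0.002 0.   ]
```

```bash
python3 -m inch '{"travel":[[0,-0.02,0.2],[0,0,0.13],[0,0,0.1],[0,0,0.1],[0,0,0.08],[0,0,0.05],[0,0,0],[0,0,0]],"turn":[[0,0,0],[0,0,0],[0,0,0],[0,0,0],[0,0,0],[0,0,0],[0,0,0],[0,0,0]],"grip":[255,255,255,255,255,255,255,255]}'
python3 -m inch '{"travel":[[0,0,-0.3],[0,0,-0.5],[0,0,-0.5],[-0.75,0,0],[-0.8,0,0],[-0.8,0,0],[-0.75,0,0],[0,0,0]],"turn":[[0,0,0],[0,0,0],[0,0,0],[0,0,0],[0,0,0],[0,0,0],[0,0,0],[0,0,0]],"grip":[255,255,255,255,255,255,255,255]}'
python3 -c "
from h import *
to([.5257,-.1656,.031],[180,0,-84.6])
s=snap('top');P=cloud(s);print(P[165:200:3,411].round(3))"
```

```text
time_s: 19.3
position: [0.5382, -0.2886, 0.034]
eef_rot: [-180.0, -0.0, -84.6]
force: [-3.5, 1.9, 7.1]
finger_gap: 0.0005
time_s: 20.3
position: [0.5271, -0.1625, 0.0867]
eef_rot: [-179.9, -0.0, -84.4]
force: [-0.1, -0.5, 0.3]
finger_gap: 0.0006
pos [ 0.5271 -0.1625  0.0867] rot [-179.91   -0.    -84.41] gap 0.0006221398040882692 t 20.3
travel units [0.074 0.046 1.392]
turn [-0.002 -0.     0.003]
[[ 0.549 -0.191  0.475]
 [ 0.543 -0.191  0.478]
 [ 0.536 -0.19   0.482]
 [ 0.53  -0.19   0.481]
 [ 0.524 -0.19   0.48 ]
 [ 0.518 -0.19   0.483]
 [ 0.511 -0.188  0.489]
 [ 0.504 -0.187  0.497]
 [ 0.498 -0.187  0.495]
 [ 0.492 -0.187  0.498]
 [ 0.486 -0.185  0.504]
 [ 0.48  -0.185  0.507]]
```

```bash
python3 -m inch '{"travel":[[0.07,0.04,0.4],[0,0,0.4],[0,0,0.2],[0,0,0.1],[0,0,0.1],[0,0,0.1],[0,0,0.09],[0,0,0]],"turn":[[0,0,0],[0,0,0],[0,0,0],[0,0,0],[0,0,0],[0,0,0],[0,0,0],[0,0,0]],"grip":[255,255,255,255,255,255,255,255]}'
python3 -m inch '{"travel":[[0,0,-0.3],[0,0,-0.5],[0,0,-0.5],[-0.5,0,0],[-0.5,0,0],[-0.53,0,0],[0,0,0],[0,0,0]],"turn":[[0,0,0],[0,0,0],[0,0,0],[0,0,0],[0,0,0],[0,0,0],[0,0,0],[0,0,0]],"grip":[255,255,255,255,255,255,255,255]}'
python3 -c "
from h import *
to([.5199,-.1044,.031],[180,0,-84.6])"
```

```text
time_s: 21.35
position: [0.5259, -0.1681, 0.0325]
eef_rot: [-179.9, -0.1, -84.6]
force: [-13.3, 3.7, 31.3]
finger_gap: 0.0007
time_s: 22.35
position: [0.5191, -0.107, 0.0811]
eef_rot: [180.0, -0.0, -84.6]
force: [-0.4, -0.0, -0.1]
finger_gap: 0.0005
pos [ 0.5191 -0.107   0.0811] rot [ 1.7996e+02 -1.0000e-02 -8.4610e+01] gap 0.0005386835438556406 t 22.35
travel units [-0.063 -0.028  1.252]
turn [ 0.001 -0.    -0.   ]
```

```bash
python3 -m inch '{"travel":[[-0.06,-0.02,0.4],[0,0,0.3],[0,0,0.2],[0,0,0.1],[0,0,0.1],[0,0,0.07],[0,0,0],[0,0,0]],"turn":[[0,0,0],[0,0,0],[0,0,0],[0,0,0],[0,0,0],[0,0,0],[0,0,0],[0,0,0]],"grip":[255,255,255,255,255,255,255,255]}'
python3 -m inch '{"travel":[[0,0,-0.5],[0,0,-0.8],[0,0,-0.8],[0,1,-1],[0,1,-1],[0,1,-1],[0,0.5,0],[0,0,0]],"turn":[[0,0,0],[0,0,0],[0,0,0],[0,0,0],[0,0,0],[0,0,0],[0,0,0],[0,0,0]],"grip":[0,0,0,0,0,0,0,0]}'
python3 -c "
from h import *
to([.5199,-.1044,.031],[180,0,-84.6])
s=snap('scene');cv2.imwrite('pics/c6.png',cv2.resize(s['image'][170:300,170:350],None,fx=4,fy=4,interpolation=2))"
```

```text
time_s: 23.35
position: [0.5201, -0.1046, 0.035]
eef_rot: [-180.0, -0.0, -84.6]
force: [0.1, -0.1, -0.4]
finger_gap: 0.0006
time_s: 24.35
position: [0.3801, -0.118, 0.2395]
eef_rot: [-179.9, -0.1, -84.7]
force: [0.8, 0.2, -0.7]
finger_gap: 0.0726
pos [ 0.3801 -0.118   0.2395] rot [-1.7991e+02 -9.0000e-02 -8.4690e+01] gap 0.07261721619623583 t 24.35
travel units [-0.023 -3.504  5.217]
turn [-0.002 -0.002 -0.002]
```

View pics/c6.png

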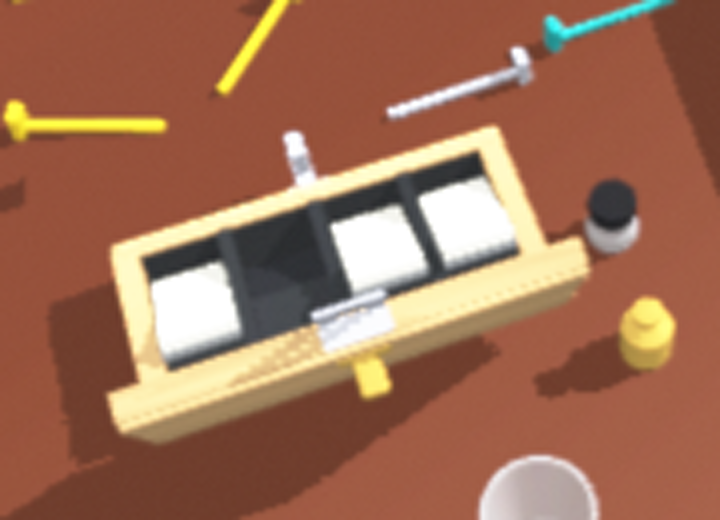

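All three look tipped: their rear edges show at crop (195,350), (385,285) and (475,255). I check this by depth.

```bash
python3 - <<'E'
from h import *
s=load('scene');P=cloud(s);m=(s['image'].min(2)>200)
ex=np.array([np.cos(np.radians(5.4)),np.sin(np.radians(5.4))]);ey=np.array([-ex[1],ex[0]])
q=P[m];xy=q[:,:2]-[.553,-.194];cx=xy@ex-.0045;cy=xy@ey
for k,y in((1,-.0923),(3,.0308),(4,.0923)):
    a=(abs(cy-y)<.02)&(abs(cx)<.05)&(q[:,2]>.02)&(q[:,2]<.075)
    p=np.polyfit(cx[a],q[a,2],1);print(k,a.sum(),'tilt',np.degrees(np.arctan(p[0])).round(1),'z0',p[1].round(4),'x',cx[a].min().round(3),cx[a].max().round(3),'y',cy[a].mean().round(4)-y)
E
```

```text
1 287 tilt 24.6 z0 0.0462 x -0.04 0.03 y -0.00010000000000000286
3 269 tilt 24.4 z0 0.046 x -0.04 0.032 y 0.0
4 262 tilt 23.8 z0 0.0459 x -0.041 0.031 y -9.999999999998899e-05
```

All three read as tipped. Tiles 3 and 4 stand too close together for a finger between them, so tile 1 goes first and I deal with 3/4 afterwards. I tilt the tool 28° to meet the tile square.

```bash
python3 -m inch '{"travel":[[0,0,0],[0,0,0],[0,0,0],[0,0,0],[0,0,0],[0,0,0],[0,0,0],[0,0,0]],"turn":[[0.163,0,0],[0.163,0,0],[0.163,0,0],[0,0,0],[0,0,0],[0,0,0],[0,0,0],[0,0,0]],"grip":[75,75,75,75,75,75,75,75]}'
cat >> h.py <<'E'
ex=np.array([np.cos(np.radians(5.4)),np.sin(np.radians(5.4)),0]);ey=np.array([-ex[1],ex[0],0])
def RT(): return R.from_euler('xyz',[180,0,-84.6],degrees=True)*R.from_rotvec([.4887,0,0])
def tile(k): return np.array([.553,-.194,0])+.0045*ex+{1:-.0923,2:-.0308,3:.0308,4:.0923}[k]*ey
def grasp(k,back):
    G=tile(k)+.025*ex+[0,0,.0485]; z=RT().apply([0,0,1]); to(G-back*z,RT().as_euler('xyz',degrees=True))
E
python3 -c "
from h import *
grasp(1,.08);print(eval('tile(1)'))"
```

```text
time_s: 25.4
position: [0.3876, -0.1216, 0.2373]
eef_rot: [-152.2, 0.2, -84.5]
force: [-0.4, -0.1, -0.4]
finger_gap: 0.0618
pos [ 0.3876 -0.1216  0.2373] rot [-152.24    0.2   -84.46] gap 0.06182596091823358 t 25.4
travel units [ 4.519 -1.935  4.339]
turn [0.004 0.004 0.001]
[ 0.56616623 -0.28546688  0.        ]
```

```bash
python3 -m inch '{"travel":[[0.9,0,0],[0.9,0,0],[0.9,-0.5,0.3],[0.9,-0.5,0.7],[0.92,-0.5,0.8],[0,-0.43,0.9],[0,0,0.9],[0,0,0.74]],"turn":[[0,0,0],[0,0,0],[0,0,0],[0,0,0],[0,0,0],[0,0,0],[0,0,0],[0,0,0]],"grip":[75,75,75,75,75,75,75,75]}'
python3 -m inch '{"travel":[[0,0,0.3],[0,0,0.3],[0,0,0.3],[0,0,0.3],[0,0,0],[0,0,0],[0,0,0],[0,0,0]],"turn":[[0,0,0],[0,0,0],[0,0,0],[0,0,0],[0,0,0],[0,0,0],[0,0,0],[0,0,0]],"grip":[75,75,75,75,75,75,75,75]}'
python3 -c "
from h import *
grasp(1,0)
s=snap('scene');cv2.imwrite('pics/c7.png',cv2.resize(s['image'][170:300,170:350],None,fx=4,fy=4,interpolation=2))"
```

```text
time_s: 26.4
position: [0.5538, -0.2865, 0.1171]
eef_rot: [-152.3, 0.3, -84.5]
force: [0.2, 0.3, 0.0]
finger_gap: 0.0612
time_s: 27.4
position: [0.5754, -0.2849, 0.0765]
eef_rot: [-152.2, 0.2, -84.5]
force: [0.5, 0.1, 0.2]
finger_gap: 0.0615
pos [ 0.5754 -0.2849  0.0765] rot [-152.21    0.2   -84.51] gap 0.061472222687585794 t 27.4
travel units [-0.005 -0.022  0.804]
turn [ 0.004  0.004 -0.   ]
```

View pics/c7.png

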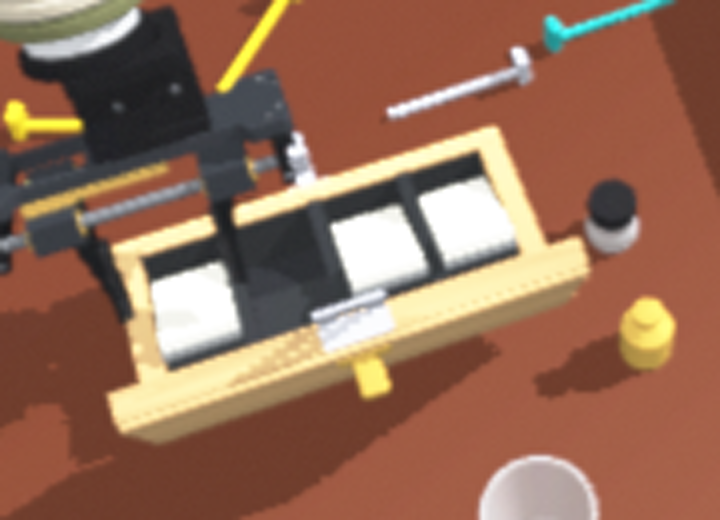

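The open fingers straddle tile 1 (tips at about (125,310) and (240,275)). I go in and close.

```bash
python3 -m inch '{"travel":[[0,-0.02,0.3],[0,0,0.25],[0,0,0.15],[0,0,0.1],[0,0,0],[0,0,0],[0,0,0],[0,0,0]],"turn":[[0,0,0],[0,0,0],[0,0,0],[0,0,0],[0,0,0],[0,0,0],[0,0,0],[0,0,0]],"grip":[75,75,75,75,75,180,255,255]}'
python3 -m inch '{"travel":[[0,0,0],[0,0,0],[0,0,0],[0,0,-0.2],[0,0,-0.3],[0,0,-0.5],[0,0,-0.8],[0,0,-0.8]],"turn":[[0,0,0],[0,0,0],[0,0,0],[0,0,0],[0,0,0],[0,0,0],[0,0,0],[0,0,0]],"grip":[255,255,255,255,255,255,255,255]}'
```

```text
time_s: 28.45
position: [0.591, -0.2833, 0.0485]
eef_rot: [-152.2, 0.2, -84.5]
force: [-0.2, -0.1, 0.6]
finger_gap: 0.0492
time_s: 29.45
position: [0.5412, -0.288, 0.1411]
eef_rot: [-152.3, 0.3, -84.5]
force: [-0.4, 0.4, -0.8]
finger_gap: 0.0493
```

```bash
python3 -m inch '{"travel":[[0,0,-0.8],[0,0,-0.5],[0,0,0],[0,0,0],[0,0,0],[0,0,0],[0,0,0],[0,0,0]],"turn":[[0,0,0],[0,0,0],[-0.163,0,0],[-0.163,0,0],[-0.163,0,0],[0,0,0],[0,0,0],[0,0,0]],"grip":[255,255,255,255,255,255,255,255]}'
cat >> h.py <<'E'
def tray(s):
    g=s['image'].astype(int);u1=np.zeros(g.shape[:2],bool);u1[110:245,172:305]=1
    m=u1&(g[...,2]-g[...,0]<25)
    m=cv2.morphologyEx(m.astype(np.uint8),cv2.MORPH_OPEN,np.ones((9,9)))
    c=max(cv2.findContours(m,0,1)[0],key=cv2.contourArea);b=cv2.boxPoints(cv2.minAreaRect(c))
    B=np.array([ray(s,*p,.01) for p in b]);C=B.mean(0)
    e=[B[i]-B[i-1] for i in range(4)];lx=[np.linalg.norm(v) for v in e]
    a=[((np.degrees(np.arctan2(v[1],v[0]))+45)%90)-45 for v in e]
    print('tray',C.round(4),np.round(lx,3),'yaw',np.round(a,1));return C,np.mean(a)
def place(C,yaw,tx,ty,z):
    "TCP for tile centre at tray (tx,ty); grasp 31 mm behind tile centre"
    Rz=R.from_euler('z',yaw,degrees=True);p=Rz.apply([tx+.031,ty,0])+[C[0],C[1],z];p[2]=z
    print('target',p.round(4));to(p,[180,0,yaw-90])
E
python3 -c "
from h import *
C,y=tray(load('top'));s=snap('top');C,y=tray(s);place(C,y,.045,.047,.06)"
```

```text
time_s: 30.45
position: [0.5173, -0.2915, 0.1866]
eef_rot: [179.8, 0.2, -84.6]
force: [0.0, -0.5, -0.7]
finger_gap: 0.0498
tray [0.577  0.2254 0.01  ] [0.226 0.206 0.228 0.206] yaw [-7.6 -6.5 -7.6 -7.2]
tray [0.5769 0.2254 0.01  ] [0.227 0.206 0.229 0.206] yaw [-7.6 -6.5 -7.6 -7.2]
target [0.6582 0.2624 0.06  ]
pos [ 0.5174 -0.2914  0.1867] rot [179.81   0.2  -84.61] gap 0.0496818131939331 t 30.5
travel units [-13.444  -4.814   3.198]
turn [0.004 0.003 0.221]
```

```bash
python3 -m inch '{"travel":[[-0.5,0,0],[-0.9,0,0],[-1,0,0],[-1,0,0],[-1,0,0],[-1,0,0],[-1,0,0],[-1,0,0]],"turn":[[0,0,0],[0,0,0],[0,0,0],[0,0,0],[0,0,0],[0,0,0],[0,0,0],[0,0,0]],"grip":[255,255,255,255,255,255,255,255]}'
python3 -m inch '{"travel":[[-1,-0.7,0],[-1,-0.7,0],[-1,-0.7,0],[-1,-0.7,0],[-1,-0.7,0.2],[-1,-0.7,0.5],[0,-0.6,0.5],[0,0,0]],"turn":[[0,0,0],[0,0,0],[0,0,0],[0,0,0],[0,0,0],[0,0,0],[0,0,0.11],[0,0,0.11]],"grip":[255,255,255,255,255,255,255,255]}'
python3 -c "
from h import *
y=-7.3;C=[.577,.2254];place(C,y,.045,.047,.009)"
```

```text
time_s: 31.5
position: [0.4892, 0.0063, 0.1876]
eef_rot: [179.8, 0.2, -84.5]
force: [1.1, -1.1, -0.6]
finger_gap: 0.0497
time_s: 32.5
position: [0.657, 0.2624, 0.1368]
eef_rot: [179.5, 0.1, -97.3]
force: [-0.6, 0.2, -0.7]
finger_gap: 0.0494
target [0.6584 0.2624 0.009 ]
pos [0.657  0.2624 0.1368] rot [ 1.7952e+02  8.0000e-02 -9.7260e+01] gap 0.049442510963068564 t 32.5
travel units [ 0.    -0.062  3.194]
turn [0.008 0.001 0.001]
```

```bash
python3 -m inch '{"travel":[[0,-0.05,0.6],[0,0,0.8],[0,0,0.8],[0,0,0.5],[0,0,0.3],[0,0,0.05],[0,0,0],[0,0,0]],"turn":[[0.008,0,0],[0,0,0],[0,0,0],[0,0,0],[0,0,0],[0,0,0],[0,0,0],[0,0,0]],"grip":[255,255,255,255,255,255,255,255]}'
python3 -m inch '{"travel":[[0,0,0.05],[0,0,0.05],[0,0,0.03],[0,0,0],[0,0,0],[0,0,0],[0,0,0],[0,0,0]],"turn":[[0,0,0],[0,0,0],[0,0,0],[0,0,0],[0,0,0],[0,0,0],[0,0,0],[0,0,0]],"grip":[255,255,255,255,255,255,255,255]}'
```

```text
time_s: 33.5
position: [0.6609, 0.2618, 0.0185]
eef_rot: [-179.8, 0.2, -97.1]
force: [-0.4, 0.2, -1.6]
finger_gap: 0.0495
time_s: 34.5
position: [0.6603, 0.2616, 0.0123]
eef_rot: [-179.8, 0.2, -97.1]
force: [-0.4, 0.3, -1.1]
finger_gap: 0.0495
```

```bash
python3 -m inch '{"travel":[[0,0,0.03],[0,0,0.03],[0,0,0.03],[0,0,0],[0,0,0],[0,0,0],[0,0,0],[0,0,0]],"turn":[[0,0,0],[0,0,0],[0,0,0],[0,0,0],[0,0,0],[0,0,0],[0,0,0],[0,0,0]],"grip":[255,255,255,255,255,255,255,255]}'
```

```text
time_s: 35.5
position: [0.6607, 0.2616, 0.0097]
eef_rot: [-179.8, 0.2, -97.1]
force: [-1.7, -2.3, 6.6]
finger_gap: 0.0494
```

Contact with the tray floor. I open moderately, rise and move off to press tile 3's rear.

```bash
python3 -m inch '{"travel":[[0,0,0],[0,0,0],[0,0,0],[0,0,-0.2],[0,0,-0.4],[0,0,-0.8],[0,0,-1],[0,0,-1]],"turn":[[0,0,0],[0,0,0],[0,0,0],[0,0,0],[0,0,0],[0,0,0],[0,0,0],[0,0,0]],"grip":[75,75,75,75,75,75,75,75]}'
python3 -m inch '{"travel":[[0,0.5,-0.8],[0.5,0.7,0],[1,0.7,0],[1,0.7,0],[1,0.7,0],[1,0.5,0],[1,0.4,0],[1,0,0]],"turn":[[0,0,0],[0,0,0],[0,0,0],[0,0,0],[0,0,0],[0,0,0],[0,0,-0.11],[0,0,-0.11]],"grip":[75,75,75,150,200,255,255,255]}'
python3 -c "
from h import *
p=tile(3)+.023*ex+[0,0,.10];print(p);to(p,[180,0,-84.6])
s=snap('top');g=tray(s);cv2.imwrite('pics/c8.png',cv2.resize(s['image'][125:225,180:445],None,fx=3,fy=3,interpolation=2))"
```

```text
time_s: 36.5
position: [0.66, 0.2613, 0.1475]
eef_rot: [-179.8, 0.2, -97.1]
force: [0.8, -0.5, -0.1]
finger_gap: 0.0613
time_s: 37.5
position: [0.4645, 0.0229, 0.1771]
eef_rot: [-179.7, 0.1, -84.2]
force: [0.0, 0.1, 0.2]
finger_gap: 0.0194
[ 0.57747942 -0.16074871  0.1       ]
pos [0.4645 0.0229 0.1771] rot [-1.7968e+02  9.0000e-02 -8.4240e+01] gap 0.019350422567066716 t 37.5
travel units [ 4.854 -2.338  1.933]
turn [-0.006  0.002  0.006]
tray [0.5575 0.2172 0.01  ] [0.248 0.242 0.251 0.242] yaw [-7.7 -6.6 -7.7 -7.4]
```

View pics/c8.png

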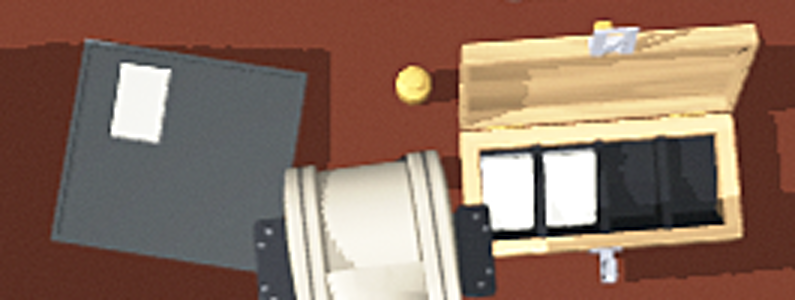

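Tile 1 lies at the tray's rear left, crop (141,103). Now I press tile 3's rear back down to make finger room beside tile 4.

```bash
python3 -m inch '{"travel":[[0.8,0,0],[0.8,-0.4,0],[0.8,-0.5,0],[0.8,-0.5,0.4],[0.8,-0.5,0.5],[0.85,-0.44,0.5],[0,0,0.5],[0,0,0]],"turn":[[-0.006,0,0.006],[0,0,0],[0,0,0],[0,0,0],[0,0,0],[0,0,0],[0,0,0],[0,0,0]],"grip":[255,255,255,255,255,255,255,255]}'
python3 -m inch '{"travel":[[0,0,0.5],[0,0,0.35],[0,0,0.12],[0,0,0.1],[0,0,0.1],[0,0,0.1],[0,0,0.1],[0,0,0]],"turn":[[0,0,0],[0,0,0],[0,0,0],[0,0,0],[0,0,0],[0,0,0],[0,0,0],[0,0,0]],"grip":[255,255,255,255,255,255,255,255]}'
```

```text
time_s: 38.55
position: [0.5753, -0.1606, 0.0982]
eef_rot: [179.7, 0.2, -84.9]
force: [-0.7, 1.0, 0.3]
finger_gap: 0.0007
time_s: 39.55
position: [0.5751, -0.1609, 0.0434]
eef_rot: [179.8, 0.1, -84.9]
force: [0.4, 0.1, -0.2]
finger_gap: 0.0006
```

```bash
python3 -m inch '{"travel":[[0,0,-0.8],[0,0,-0.8],[-0.5,0.5,-0.8],[-0.5,0.5,0],[-0.5,0.3,0],[0,0,0],[0,0,0],[0,0,0]],"turn":[[0,0,0],[0,0,0],[0.165,0,0],[0.16,0,0],[0.16,0,0],[0,0,0],[0,0,0],[0,0,0]],"grip":[255,255,150,75,75,75,75,75]}'
python3 -c "
from h import *
grasp(4,.03)
s=snap('scene');P=cloud(s);m=(s['image'].min(2)>200)
q=P[m];xy=q-[.553,-.194,0];cx=xy@ex-.0045;cy=xy@ey
for k,y in((3,.0308),(4,.0923)):
    a=(abs(cy-y)<.02)&(abs(cx)<.05)&(q[:,2]>.02)&(q[:,2]<.075)
    p=np.polyfit(cx[a],q[a,2],1);print(k,a.sum(),'tilt',np.degrees(np.arctan(p[0])).round(1))"
```

```text
time_s: 40.55
position: [0.5215, -0.1062, 0.1345]
eef_rot: [-152.3, 0.1, -84.8]
force: [-0.2, 0.7, -0.5]
finger_gap: 0.0526
pos [ 0.5215 -0.1062  0.1345] rot [-1.5228e+02  1.0000e-01 -8.4830e+01] gap 0.05256440541422968 t 40.55
travel units [-0.05  -0.16   1.764]
turn [ 0.005 -0.    -0.004]
3 311 tilt 16.6
4 261 tilt 23.7
```

```bash
python3 -c "
from h import *
s=load('scene');P=cloud(s);m=(s['image'].min(2)>200)
q=P[m];xy=q-[.553,-.194,0];cx=xy@ex-.0045;cy=xy@ey
for k,y in((3,.0308),(4,.0923)):
    a=(abs(cy-y)<.02)&(q[:,2]>.0)&(q[:,2]<.085)
    for b in np.arange(-.05,.055,.01):
        c=a&(abs(cx-b)<.005);print(k,b.round(2),c.sum(),np.median(q[c,2]).round(4) if c.any() else '')
"
```

```text
3 -0.05 0 
3 -0.04 18 0.0328
3 -0.03 36 0.0353
3 -0.02 40 0.0392
3 -0.01 36 0.0426
3 0.0 42 0.046
3 0.01 42 0.0491
3 0.02 40 0.0532
3 0.03 57 0.0516
3 0.04 0 
3 0.05 0 
4 -0.05 0 
4 -0.04 16 0.028
4 -0.03 30 0.0325
4 -0.02 30 0.037
4 -0.01 30 0.0423
4 0.0 38 0.0464
4 0.01 34 0.0527
4 0.02 40 0.0566
4 0.03 43 0.0542
4 0.04 0 
4 0.05 0
```

```bash
cat >> h.py <<'E'
def tilts():
    s=snap('scene');P=cloud(s);m=(s['image'].min(2)>185)
    q=P[m];xy=q-[.553,-.194,0];cx=xy@ex-.0045;cy=xy@ey
    for k,y in((3,.0308),(4,.0923)):
        a=(abs(cy-y)<.02)&(q[:,2]>.0)&(q[:,2]<.085)&(cx>-.05)&(cx<.05)
        print(k,[(b,round(float(np.median(q[a&(abs(cx-b/1000)<.004)][:,2])),4)) for b in(-40,-30,-20,-10,0,10,20,28,36)],'x',np.percentile(cx[a],[1,99]).round(4))
E
python3 -c "
from h import *
tilts()"
```

```text
3 [(-40, 0.0318), (-30, 0.0355), (-20, 0.0391), (-10, 0.0426), (0, 0.0465), (10, 0.0494), (20, 0.053), (28, 0.051), (36, 0.0486)] x [-0.0411  0.0315]
4 [(-40, 0.0271), (-30, 0.0324), (-20, 0.0365), (-10, 0.0412), (0, 0.0475), (10, 0.0526), (20, 0.0574), (28, 0.055), (36, nan)] x [-0.0394  0.0306]
  return _methods._mean(a, axis=axis, dtype=dtype,
  ret = ret.dtype.type(ret / rcount)
```

Tile 3 is not flat; it stands at about 20°. I press it again further back and look at it before lifting.

```bash
python3 -m inch '{"travel":[[0,0,0],[0,0,0],[0,0,0],[0,0,0],[0,0,0],[0,0,0],[0,0,0],[0,0,0]],"turn":[[-0.163,0,0],[-0.163,0,0],[-0.163,0,0],[0,0,0],[0,0,0],[0,0,0],[0,0,0],[0,0,0]],"grip":[255,255,255,255,255,255,255,255]}'
python3 -c "
from h import *
to(tile(3)+.028*ex+[0,0,.075],[180,0,-84.6])"
```

```text
time_s: 41.65
position: [0.5196, -0.1061, 0.1335]
eef_rot: [179.7, 0.1, -84.9]
force: [-0.1, 0.1, -0.3]
finger_gap: 0.0008
pos [ 0.5196 -0.1061  0.1335] rot [ 1.7967e+02  1.0000e-01 -8.4870e+01] gap 0.0007514347531033908 t 41.65
travel units [ 1.492 -1.453  1.452]
turn [ 0.006  0.002 -0.005]
```

```bash
python3 -m inch '{"travel":[[0.5,-0.5,0],[0.5,-0.5,0],[0.49,-0.47,0],[0,0,0.7],[0,0,0.7],[0,0,0.1],[0,0,0],[0,0,0]],"turn":[[0.006,0,-0.005],[0,0,0],[0,0,0],[0,0,0],[0,0,0],[0,0,0],[0,0,0],[0,0,0]],"grip":[255,255,255,255,255,255,255,255]}'
python3 -m inch '{"travel":[[0,0,0.2],[0,0,0.15],[0,0,0.1],[0,0,0.1],[0,0,0.1],[0,0,0.1],[0,0,0.07],[0,0,0]],"turn":[[0,0,0],[0,0,0],[0,0,0],[0,0,0],[0,0,0],[0,0,0],[0,0,0],[0,0,0]],"grip":[255,255,255,255,255,255,255,255]}'
python3 -c "
from h import *
print(ctrl.state()['position'],tile(3)+.028*ex);tilts()" 2>/dev/null
```

```text
time_s: 42.65
position: [0.5846, -0.1598, 0.0743]
eef_rot: [-179.9, 0.1, -84.6]
force: [-0.0, -0.6, -0.5]
finger_gap: 0.0007
time_s: 43.65
position: [0.5839, -0.1596, 0.0424]
eef_rot: [180.0, 0.1, -84.6]
force: [-11.6, 2.3, 24.0]
finger_gap: 0.0007
[ 0.58392149 -0.15959378  0.0423911 ] [ 0.58245723 -0.16027817  0.        ]
3 [(-40, nan), (-30, nan), (-20, nan), (-10, nan), (0, nan), (10, nan), (20, 0.0419), (28, 0.0447), (36, 0.0441)] x [0.0225 0.035 ]
4 [(-40, nan), (-30, nan), (-20, nan), (-10, 0.0426), (0, 0.0473), (10, nan), (20, 0.0579), (28, 0.0546), (36, nan)] x [-0.0103  0.0304]
```

```bash
python3 -m inch '{"travel":[[0,0.03,0],[0,0.03,0],[0,0.03,0],[0,0.03,0],[0,0.03,0],[0,0,0],[0,0,0],[0,0,0]],"turn":[[0,0,0],[0,0,0],[0,0,0],[0,0,0],[0,0,0],[0,0,0],[0,0,0],[0,0,0]],"grip":[255,255,255,255,255,255,255,255]}'
python3 -m inch '{"travel":[[0,0,-0.05],[0,0,-0.1],[0,0,-0.3],[0,0,-0.5],[0,0,-0.5],[0,0,-0.5],[0,0.5,0],[0,1,0]],"turn":[[0,0,0],[0,0,0],[0,0,0],[0,0,0],[0,0,0],[0,0,0],[0,0,0],[0,0,0]],"grip":[255,255,255,255,255,255,255,255]}'
python3 -c "
from h import *
tilts()" 2>/dev/null
```

```text
time_s: 44.7
position: [0.5811, -0.16, 0.0425]
eef_rot: [-179.6, 0.0, -84.5]
force: [4.7, 0.9, 9.2]
finger_gap: 0.0007
time_s: 45.7
position: [0.5187, -0.1657, 0.1196]
eef_rot: [-179.9, 0.1, -84.5]
force: [-0.2, 0.2, -0.2]
finger_gap: 0.0004
3 [(-40, 0.0407), (-30, 0.0415), (-20, 0.0429), (-10, 0.0441), (0, 0.0448), (10, 0.0451), (20, 0.0461), (28, 0.0462), (36, 0.046)] x [-0.0416  0.0313]
4 [(-40, 0.0275), (-30, 0.032), (-20, 0.0366), (-10, 0.0418), (0, 0.0468), (10, 0.0521), (20, 0.0571), (28, 0.0544), (36, nan)] x [-0.0395  0.0294]
```

Tile 3 is nearly flush now, at about 5°, which leaves room. I grasp tile 4 slightly higher.

```bash
python3 -m inch '{"travel":[[-0.5,0.3,0],[-0.5,0.3,0],[-0.5,0,0],[0,0,0],[0,0,0],[0,0,0],[0,0,0],[0,0,0]],"turn":[[0.163,0,0],[0.163,0,0],[0.163,0,0],[0,0,0],[0,0,0],[0,0,0],[0,0,0],[0,0,0]],"grip":[78,78,78,78,78,78,78,78]}'
python3 -c "
from h import *
grasp(4,.032);grasp(4,.002)"
```

```text
time_s: 46.75
position: [0.4891, -0.1085, 0.1164]
eef_rot: [-152.0, 0.1, -84.5]
force: [-0.0, -0.2, -0.5]
finger_gap: 0.0602
pos [ 0.4891 -0.1085  0.1164] rot [-1.5203e+02  1.4000e-01 -8.4550e+01] gap 0.06015338165569426 t 46.75
travel units [-0.026 -1.083  1.696]
turn [ 0.001  0.003 -0.   ]
pos [ 0.4891 -0.1085  0.1164] rot [-1.5203e+02  1.4000e-01 -8.4550e+01] gap 0.06015338165569426 t 46.75
travel units [-0.024 -1.083  2.446]
turn [ 0.001  0.003 -0.   ]
```

```bash
python3 -m inch '{"travel":[[-0.02,-0.5,0],[0,-0.58,0],[0,0,0.6],[0,0,0.6],[0,0,0.5],[0,0,0.3],[0,0,0.2],[0,0,0.1]],"turn":[[0,0,0],[0,0,0],[0,0,0],[0,0,0],[0,0,0],[0,0,0],[0,0,0],[0,0,0]],"grip":[78,78,78,78,78,78,78,78]}'
python3 -m inch '{"travel":[[0,0,0.08],[0,0,0],[0,0,0],[0,0,0],[0,0,0],[0,0,0],[0,0,0],[0,0,0]],"turn":[[0,0,0],[0,0,0],[0,0,0],[0,0,0],[0,0,0],[0,0,0],[0,0,0],[0,0,0]],"grip":[78,78,78,255,255,255,255,255]}'
python3 -c "
from h import *
grasp(4,.0)"
```

```text
time_s: 47.75
position: [0.5697, -0.0999, 0.0552]
eef_rot: [-152.0, 0.1, -84.6]
force: [-0.1, 0.4, 0.1]
finger_gap: 0.0604
time_s: 48.75
position: [0.5712, -0.0998, 0.0526]
eef_rot: [-152.0, 0.1, -84.6]
force: [0.5, 0.1, 1.5]
finger_gap: 0.0484
pos [ 0.5712 -0.0998  0.0526] rot [-1.520e+02  1.200e-01 -8.457e+01] gap 0.04835989621548178 t 48.75
travel units [-0.006 -0.008  0.121]
turn [ 0.     0.002 -0.   ]
```

```bash
python3 -m inch '{"travel":[[0,0,0],[0,0,0],[0,0,0.06],[0,0,0.05],[0,0,0],[0,0,0],[0,0,0],[0,0,0]],"turn":[[0,0,0],[0,0,0],[0,0,0],[0,0,0],[0,0,0],[0,0,0],[0,0,0],[0,0,0]],"grip":[78,78,78,78,78,255,255,255]}'
python3 -m inch '{"travel":[[0,0,0],[0,0,0],[0,0,-0.2],[0,0,-0.3],[0,0,-0.5],[0,0,-0.6],[0,0,-0.6],[0,0,-0.6]],"turn":[[0,0,0],[0,0,0],[0,0,0],[0,0,0],[0,0,0],[0,0,0],[0,0,0],[0,0,0]],"grip":[255,255,255,255,255,255,255,255]}'
python3 -m inch '{"travel":[[0,0,-0.6],[0,0,-0.5],[0,0,0],[0,0,0],[0,0,0],[0,0,0],[0,0,0],[0,0,0]],"turn":[[0,0,0],[0,0,0],[-0.163,0,0],[-0.163,0,0],[-0.163,0,0],[0,0,0],[0,0,0],[0,0,0]],"grip":[255,255,255,255,255,255,255,255]}'
python3 -c "
from h import *
s=snap('scene');cv2.imwrite('pics/c9.png',cv2.resize(s['image'][60:290,170:470],None,fx=2.5,fy=2.5,interpolation=2));s=snap('top');C,y=tray(s)
place(C,y,.045,-.047,.03)"
```

```text
time_s: 49.75
position: [0.5731, -0.0995, 0.0487]
eef_rot: [-152.0, 0.1, -84.6]
force: [0.0, -0.4, 0.5]
finger_gap: 0.0494
time_s: 50.75
position: [0.5198, -0.1047, 0.1486]
eef_rot: [-152.0, 0.1, -84.6]
force: [0.4, 0.3, -0.9]
finger_gap: 0.0492
time_s: 51.75
position: [0.4995, -0.1071, 0.1869]
eef_rot: [-179.9, 0.1, -84.6]
force: [-0.1, -0.2, -1.4]
finger_gap: 0.0495
tray [0.5769 0.2256 0.01  ] [0.227 0.206 0.23  0.206] yaw [-7.6 -6.5 -7.6 -7.2]
target [0.6463 0.1694 0.03  ]
pos [ 0.4997 -0.1071  0.187 ] rot [-1.7994e+02  7.0000e-02 -8.4600e+01] gap 0.04974042899720988 t 51.85
travel units [-6.533 -4.297  3.938]
turn [-0.001  0.001  0.221]
```

View pics/c9.png

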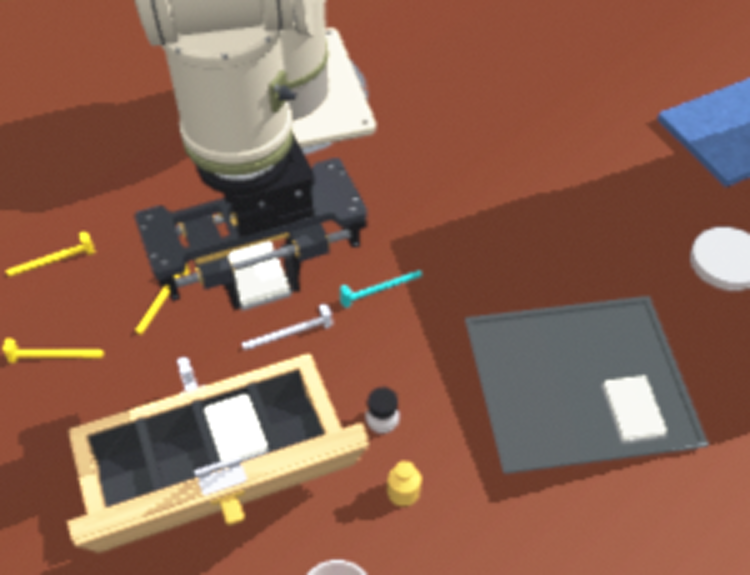

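Tile 4 is held level at crop (260,275); tile 1 is in the tray at (635,408). Carrying tile 4 to the rear-right place.

```bash
python3 -m inch '{"travel":[[-0.8,-0.3,0],[-0.95,-0.6,0],[-0.95,-0.7,0],[-0.95,-0.7,0],[-0.95,-0.7,0],[-0.95,-0.7,0],[-0.98,-0.6,0],[0,0,0]],"turn":[[0,0,0],[0,0,0],[0,0,0],[0,0,0],[0,0,0],[0,0,0],[0,0,0.11],[0,0,0.11]],"grip":[255,255,255,255,255,255,255,255]}'
python3 -m inch '{"travel":[[0,0,0.8],[0,0,0.8],[0,0,0.8],[0,0,0.8],[0,0,0.5],[0,0,0.3],[0,0,0],[0,0,0]],"turn":[[0,0,0],[0,0,0],[0,0,0],[0,0,0],[0,0,0],[0,0,0],[0,0,0],[0,0,0]],"grip":[255,255,255,255,255,255,255,255]}'
python3 -c "
from h import *
place([.577,.2256],-7.3,.045,-.047,.0097)"
```

```text
time_s: 52.85
position: [0.6463, 0.1741, 0.1866]
eef_rot: [179.9, 0.3, -97.1]
force: [-0.4, -0.8, -1.5]
finger_gap: 0.0493
time_s: 53.85
position: [0.6474, 0.1701, 0.0281]
eef_rot: [-180.0, 0.2, -97.2]
force: [-0.7, -0.5, -0.9]
finger_gap: 0.0492
target [0.6464 0.1693 0.0097]
pos [0.6474 0.1701 0.0281] rot [-1.7997e+02  1.6000e-01 -9.7170e+01] gap 0.049170081424190486 t 53.85
travel units [0.025 0.021 0.46 ]
turn [-0.001  0.003  0.002]
```

```bash
python3 -m inch '{"travel":[[0,0,0.15],[0,0,0.1],[0,0,0.08],[0,0,0.05],[0,0,0.04],[0,0,0.04],[0,0,0],[0,0,0]],"turn":[[0,0,0],[0,0,0],[0,0,0],[0,0,0],[0,0,0],[0,0,0],[0,0,0],[0,0,0]],"grip":[255,255,255,255,255,255,255,255]}'
```

```text
time_s: 54.85
position: [0.6486, 0.1697, 0.0139]
eef_rot: [-179.8, 0.1, -97.2]
force: [-13.5, -8.1, 39.3]
finger_gap: 0.0495
```

Contact came early, so the tile sits lower in the grip. I back off a little and release.

```bash
python3 -m inch '{"travel":[[0,0,-0.06],[0,0,-0.03],[0,0,0],[0,0,0],[0,0,0],[0,0,0],[0,0,-0.2],[0,0,-0.5]],"turn":[[0,0,0],[0,0,0],[0,0,0],[0,0,0],[0,0,0],[0,0,0],[0,0,0],[0,0,0]],"grip":[255,255,255,78,78,78,78,78]}'
python3 -m inch '{"travel":[[0,0,-1],[0,0.5,-1],[0,0.8,-1],[0.5,0.8,-0.5],[0.9,0.6,0],[1,0.6,0],[1,0.6,0],[1,0.2,0]],"turn":[[0,0,0],[0,0,0],[0,0,0],[0,0,0],[0,0,0],[0,0,0],[0,0,-0.11],[0,0,-0.11]],"grip":[78,78,78,78,150,200,255,255]}'
python3 -c "
from h import *
to(tile(3)-.029*ex+[0,0,.06],[180,0,-84.6])"
```

```text
time_s: 55.85
position: [0.646, 0.1697, 0.0402]
eef_rot: [179.8, 0.1, -97.2]
force: [0.8, 0.2, -0.0]
finger_gap: 0.0602
time_s: 56.85
position: [0.4654, 0.0136, 0.1816]
eef_rot: [-179.9, 0.1, -84.3]
force: [0.7, -1.5, -0.9]
finger_gap: 0.0282
pos [0.4654 0.0136 0.1816] rot [-1.7991e+02  7.0000e-02 -8.4290e+01] gap 0.028245236967545356 t 56.85
travel units [ 4.611 -1.051  3.036]
turn [-0.002  0.001  0.005]
```

```bash
python3 -m inch '{"travel":[[0.9,0,0],[0.9,-0.3,0],[0.9,-0.3,0.5],[0.9,-0.25,0.6],[1,-0.2,0.6],[0,0,0.6],[0,0,0.5],[0,0,0.2]],"turn":[[0,0,0.005],[0,0,0],[0,0,0],[0,0,0],[0,0,0],[0,0,0],[0,0,0],[0,0,0]],"grip":[255,255,255,255,255,255,255,255]}'
python3 -m inch '{"travel":[[0,0,0.2],[0,0,0.12],[0,0,0.1],[0,0,0.1],[0,0,0.06],[0,0,0.05],[0,0,0],[0,0,0]],"turn":[[0,0,0],[0,0,0],[0,0,0],[0,0,0],[0,0,0],[0,0,0],[0,0,0],[0,0,0]],"grip":[255,255,255,255,255,255,255,255]}'
python3 -m inch '{"travel":[[0,0,-0.4],[0,0,-0.8],[0,0.5,-0.8],[0,0.5,-0.8],[0,0.5,0],[0,0.5,0],[0,0.5,0],[0,0,0]],"turn":[[0,0,0],[0,0,0],[0,0,0],[0.163,0,0],[0.163,0,0],[0.163,0,0],[0,0,0],[0,0,0]],"grip":[255,255,255,78,78,78,78,78]}'
python3 -c "
from h import *
tilts();grasp(3,.03);s=snap('top');tray(s)" 2>/dev/null
```

```text
time_s: 57.85
position: [0.5248, -0.1648, 0.0597]
eef_rot: [180.0, 0.1, -84.8]
force: [0.2, 0.6, 0.4]
finger_gap: 0.0005
time_s: 58.85
position: [0.525, -0.1652, 0.0345]
eef_rot: [180.0, 0.1, -84.9]
force: [-1.2, -1.1, 3.5]
finger_gap: 0.0001
time_s: 59.85
position: [0.4285, -0.1735, 0.1278]
eef_rot: [-152.2, 0.2, -84.9]
force: [-0.0, 0.0, 0.1]
finger_gap: 0.0428
3 [(-40, 0.0294), (-30, 0.033), (-20, 0.0375), (-10, 0.0424), (0, 0.0469), (10, 0.0512), (20, 0.0552), (28, 0.0536), (36, 0.0523)] x [-0.0393  0.0317]
```

```bash
python3 -c "
from h import *
grasp(3,.03);s=snap('top');tray(s)"
```

```text
pos [ 0.4299 -0.1736  0.1285] rot [-1.5218e+02  1.3000e-01 -8.4810e+01] gap 0.04636357996601316 t 59.9
travel units [ 0.018 -2.383  2.77 ]
turn [ 0.003  0.    -0.004]
tray [0.5566 0.2215 0.01  ] [0.225 0.207 0.228 0.207] yaw [-8.2 -7.1 -8.2 -7.8]
```

The tray has been shifted about 2 cm (new centre (0.557,0.222)). I grasp tile 3.

```bash
python3 -m inch '{"travel":[[0,-0.8,0],[0,-0.8,0],[0,-0.78,0.4],[0,0,0.8],[0,0,0.8],[0,0,0.6],[0,0,0.17],[0,0,0]],"turn":[[0,0,0],[0,0,0],[0,0,0],[0,0,0],[0,0,0],[0,0,0],[0,0,0],[0,0,0]],"grip":[78,78,78,78,78,78,78,78]}'
python3 -c "
from h import *
grasp(3,.0)"
```

```text
time_s: 60.95
position: [0.5654, -0.1607, 0.0741]
eef_rot: [-152.2, 0.2, -84.8]
force: [0.7, -0.4, 0.1]
finger_gap: 0.0603
pos [ 0.5654 -0.1607  0.0741] rot [-152.24    0.19  -84.76] gap 0.06033466087771342 t 60.95
travel units [ 0.031 -0.014  0.729]
turn [ 0.004  0.002 -0.004]
```

```bash
python3 -m inch '{"travel":[[0.03,0,0.25],[0,0,0.22],[0,0,0.15],[0,0,0.1],[0,0,0],[0,0,0],[0,0,0],[0,0,0]],"turn":[[0,0,0],[0,0,0],[0,0,0],[0,0,0],[0,0,0],[0,0,0],[0,0,0],[0,0,0]],"grip":[78,78,78,78,78,255,255,255]}'
python3 -m inch '{"travel":[[0,0,0],[0,0,0],[0,0,-0.2],[0,0,-0.3],[0,0,-0.5],[0,0,-0.6],[0,0,-0.6],[0,0,-0.6]],"turn":[[0,0,0],[0,0,0],[0,0,0],[0,0,0],[0,0,0],[0,0,0],[0,0,0],[0,0,0]],"grip":[255,255,255,255,255,255,255,255]}'
python3 -m inch '{"travel":[[0,0,-0.6],[0,0,-0.5],[0,0,0],[0,0,0],[0,0,0],[0,0,0],[0,0,0],[0,0,0]],"turn":[[0,0,0],[0,0,0],[-0.163,0,0],[-0.163,0,0],[-0.163,0,0],[0,0,0],[0,0,0],[0,0,0]],"grip":[255,255,255,255,255,255,255,255]}'
python3 -c "
from h import *
s=snap('scene');cv2.imwrite('pics/c10.png',cv2.resize(s['image'][60:290,170:470],None,fx=2.5,fy=2.5,interpolation=2));s=snap('top');C,y=tray(s)
place(C,y,-.045,0,.03)
m=np.zeros((400,640),np.uint8);m[120:230,180:300]=s['image'][120:230,180:300].min(2)>170
n,l,st,c=cv2.connectedComponentsWithStats(m)
for i in range(1,n):
  if st[i,4]>100: print(R.from_euler('z',-y,degrees=True).apply(ray(s,*c[i],.017)-C).round(4),st[i,4])"
```

```text
time_s: 61.95
position: [0.5782, -0.1611, 0.0485]
eef_rot: [-152.2, 0.2, -84.8]
force: [-0.6, 0.1, 0.5]
finger_gap: 0.049
time_s: 62.95
position: [0.525, -0.1659, 0.1483]
eef_rot: [-152.3, 0.2, -84.8]
force: [0.1, -0.2, -0.6]
finger_gap: 0.0494
time_s: 63.95
position: [0.5048, -0.1685, 0.1867]
eef_rot: [179.8, 0.1, -84.9]
force: [-1.1, 0.8, -1.1]
finger_gap: 0.0497
tray [0.5567 0.222  0.01  ] [0.226 0.208 0.229 0.208] yaw [-8.2 -7.1 -8.2 -7.8]
target [0.5428 0.2239 0.03  ]
pos [ 0.5051 -0.1684  0.1868] rot [ 1.7981e+02  1.1000e-01 -8.4860e+01] gap 0.04913374112917951 t 64.05
travel units [-9.677 -1.831  3.934]
turn [0.004 0.002 0.227]
[ 0.0643 -0.0397  0.007 ] 414
[0.0455 0.0461 0.007 ] 412
```

View pics/c10.png

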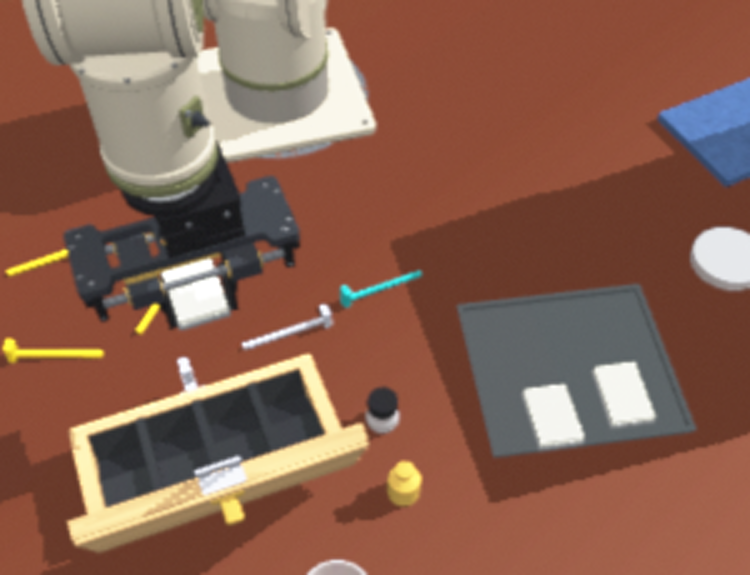

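Tile 3 is held. Tile 4 in the tray, crop (553,415), looks close to the rear rim, so I check by depth whether it lies flat.

```bash
cat >> h.py <<'E'
def flat(s,C,y):
    P=cloud(s);P=R.from_euler('z',-y,degrees=True).apply((P-[C[0],C[1],0]).reshape(-1,3)).reshape(P.shape)
    m=(s['image'].min(2)>150)&(abs(P[...,0])<.115)&(abs(P[...,1])<.115)&(P[...,2]<.06)
    m=cv2.morphologyEx(m.astype(np.uint8),cv2.MORPH_OPEN,np.ones((3,3)))
    n,l,st,c=cv2.connectedComponentsWithStats(m)
    for i in range(1,n):
        if st[i,4]<80: continue
        k=cv2.erode((l==i).astype(np.uint8),np.ones((5,5)))>0
        q=P[k];a=np.linalg.lstsq(np.c_[q[:,:2]-q[:,:2].mean(0),np.ones(len(q))],q[:,2],rcond=None)[0]
        f=P[l==i]
        print('tile',st[i,4],'ctr',q.mean(0).round(4),'slope',a[:2].round(3),'x',np.percentile(f[:,0],[2,98]).round(4),'y',np.percentile(f[:,1],[2,98]).round(4))
E
python3 -c "
from h import *
for n in('top','scene'): flat(load(n),[.5567,.222],-7.8)"
```

```text
tile 423 ctr [ 0.0633 -0.0405  0.0202] slope [ 0.112 -0.007] x [0.0282 0.0995] y [-0.063  -0.0159]
tile 415 ctr [0.0495 0.0451 0.0167] slope [-0.01  -0.019] x [0.0098 0.0815] y [0.0237 0.0698]
tile 431 ctr [0.0466 0.0489 0.0191] slope [-0.001 -0.032] x [0.0089 0.0809] y [0.0219 0.0758]
tile 448 ctr [ 0.067  -0.0406  0.0235] slope [ 0.097 -0.014] x [0.0267 0.0997] y [-0.0643 -0.0104]
```

Tile 4's rear rests on the rim (slope about 0.1), to be mended after this one. First I check how tile 3 sits in the grip.

```bash
python3 -c "
from h import *
st=ctrl.state();p=st['position']
for n in('scene','top'):
  s=load(n);P=cloud(s);m=(s['image'].min(2)>170);q=P[m]-p;Rm=R.from_euler('xyz',st['eef_rot'],degrees=True);q=Rm.inv().apply(q)
  a=(abs(q[:,0])<.03)&(abs(q[:,1])<.1)&(abs(q[:,2])<.03);print(n,a.sum(),'casex',np.percentile(-q[a,1],[1,5,95,99]).round(4),'y',np.percentile(q[a,0],[2,98]).round(4))
  for b in(-60,-50,-40,-30,-20,-10,0,8):
    c=a&(abs(-q[:,1]-b/1000)<.004);print(b,c.sum(),np.median(-q[c,2]).round(4) if c.any() else '')
"
```

```text
scene 375 casex [-0.0545 -0.0521  0.0048  0.0059] y [-0.0236  0.0227]
-60 0 
-50 48 0.01
-40 2 0.0064
-30 46 0.0086
-20 55 0.0082
-10 56 0.0072
0 70 0.0066
8 36 0.0045
top 27 casex [-0.0677 -0.066  -0.0378 -0.0371] y [-0.025  -0.0206]
-60 6 0.0039
-50 6 0.0043
-40 7 0.0043
-30 0 
-20 0 
-10 0 
0 0 
8 0
```

```bash
python3 -c "
from h import *
place([.5567,.222],-7.8,-.050,.045,.03)"
python3 -m inch '{"travel":[[-0.8,0,0],[-1,0,0],[-1,0,0],[-1,0,0],[-1,0,0],[-1,0,0],[-1,0,0],[-1,0,0]],"turn":[[0,0,0],[0,0,0],[0,0,0],[0,0,0],[0,0,0],[0,0,0],[0,0,0],[0,0,0]],"grip":[255,255,255,255,255,255,255,255]}'
```

```text
target [0.544  0.2692 0.03  ]
pos [ 0.5051 -0.1684  0.1868] rot [ 1.7981e+02  1.1000e-01 -8.4860e+01] gap 0.04913374112917951 t 64.05
travel units [-10.801  -1.961   3.936]
turn [0.004 0.002 0.226]
time_s: 65.05
position: [0.4772, 0.1435, 0.1876]
eef_rot: [179.8, 0.1, -84.8]
force: [-0.1, 0.7, -0.4]
finger_gap: 0.0494
```

```bash
python3 -m inch '{"travel":[[-1,-0.6,0],[-1,-0.6,0],[-1,-0.76,0],[0,0,0.5],[0,0,0.8],[0,0,0.8],[0,0,0.5],[0,0,0.4]],"turn":[[0,0,0],[0,0,0],[0,0,0],[0,0,0.113],[0,0,0.113],[0,0,0],[0,0,0],[0,0,0]],"grip":[255,255,255,255,255,255,255,255]}'
python3 -c "
from h import *
place([.5567,.222],-7.8,-.050,.045,.0135)"
```

```text
time_s: 66.05
position: [0.5444, 0.2694, 0.0668]
eef_rot: [179.7, 0.1, -97.8]
force: [0.5, -0.1, -0.9]
finger_gap: 0.0493
target [0.544  0.2692 0.0135]
pos [0.5444 0.2694 0.0668] rot [ 1.7974e+02  1.1000e-01 -9.7760e+01] gap 0.049338882642319615 t 66.05
travel units [0.01  0.003 1.332]
turn [0.005 0.002 0.001]
```

```bash
python3 -m inch '{"travel":[[0,0,0.4],[0,0,0.4],[0,0,0.25],[0,0,0.15],[0,0,0.07],[0,0,0.03],[0,0,0],[0,0,0]],"turn":[[0,0,0],[0,0,0],[0,0,0],[0,0,0],[0,0,0],[0,0,0],[0,0,0],[0,0,0]],"grip":[255,255,255,255,255,255,255,255]}'
```

```text
time_s: 67.05
position: [0.5441, 0.2699, 0.0155]
eef_rot: [179.7, 0.1, -97.8]
force: [-0.4, -0.5, -1.1]
finger_gap: 0.049
```

```bash
python3 -m inch '{"travel":[[0,0,0.04],[0,0,0.03],[0,0,0.03],[0,0,0],[0,0,0],[0,0,0],[0,0,0],[0,0,0]],"turn":[[0,0,0],[0,0,0],[0,0,0],[0,0,0],[0,0,0],[0,0,0],[0,0,0],[0,0,0]],"grip":[255,255,255,255,255,255,255,255]}'
```

```text
time_s: 68.05
position: [0.5439, 0.2699, 0.0125]
eef_rot: [179.7, 0.1, -97.8]
force: [-5.0, -3.8, 14.3]
finger_gap: 0.0494
```

Contact. I release, rise and move clear to view the tray.

```bash
python3 -m inch '{"travel":[[0,0,-0.03],[0,0,0],[0,0,0],[0,0,0],[0,0,-0.2],[0,0,-0.5],[0,0,-1],[0,0,-1]],"turn":[[0,0,0],[0,0,0],[0,0,0],[0,0,0],[0,0,0],[0,0,0],[0,0,0],[0,0,0]],"grip":[255,78,78,78,78,78,78,78]}'
python3 -m inch '{"travel":[[0,0,-1],[0.8,0.5,0],[1,0.5,0],[1,0.5,0],[1,0,0],[1,0,0],[1,0,0],[1,0,0]],"turn":[[0,0,0],[0,0,0],[0,0,0],[0,0,0],[0,0,0],[0,0,0],[0,0,0],[0,0,0]],"grip":[78,78,78,78,78,78,78,78]}'
python3 -c "
from h import *
s=snap('top');C,y=tray(s);flat(s,C,y);cv2.imwrite('pics/c11.png',cv2.resize(s['image'][125:235,180:330],None,fx=5,fy=5,interpolation=2));flat(snap('scene'),C,y);to([.58,.17,.1],[180,0,y-90])"
```

```text
time_s: 69.05
position: [0.5446, 0.2698, 0.1231]
eef_rot: [179.8, 0.1, -97.7]
force: [0.7, -0.1, 0.1]
finger_gap: 0.0601
time_s: 70.05
position: [0.4486, 0.0071, 0.1618]
eef_rot: [179.8, 0.1, -97.7]
force: [0.8, 0.8, -1.0]
finger_gap: 0.0604
tray [0.5514 0.2041 0.01  ] [0.262 0.214 0.265 0.214] yaw [-8.7 -7.7 -8.8 -8.5]
tile 416 ctr [ 0.0648 -0.0203  0.02  ] slope [0.099 0.003] x [0.0314 0.1024] y [-0.0436  0.003 ]
tile 412 ctr [0.0498 0.0641 0.0167] slope [-0.029 -0.01 ] x [0.0119 0.0833] y [0.0426 0.0891]
tile 416 ctr [-0.0483  0.0626  0.0168] slope [-0.009 -0.005] x [-0.0835 -0.0121] y [0.0406 0.0868]
tile 396 ctr [-0.0444  0.0616  0.0196] slope [ 0.    -0.005] x [-0.0861 -0.0119] y [0.0384 0.0922]
tile 454 ctr [0.0489 0.0623 0.0192] slope [-0.    -0.022] x [0.011  0.0833] y [0.0408 0.0944]
tile 456 ctr [ 0.0699 -0.0223  0.0235] slope [ 0.101 -0.021] x [0.0298 0.1028] y [-0.0451  0.0086]
pos [0.4483 0.0041 0.1615] rot [ 1.7979e+02  2.0000e-02 -9.8060e+01] gap 0.060541963569815054 t 70.15
travel units [-4.568 -2.684  1.529]
turn [0.004 0.    0.006]
```

View pics/c11.png

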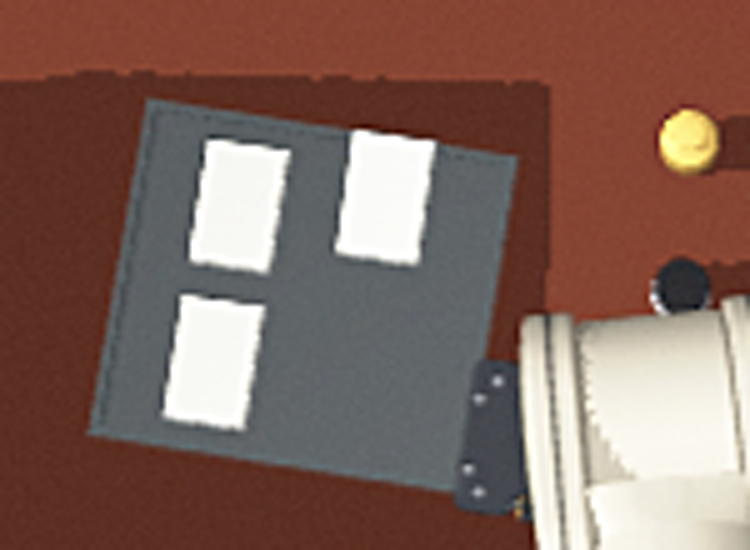

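Tiles 1 and 3 lie flat at (240,205) and (214,362). Tile 4 at (387,197) overlaps the rear rim. I regrip tile 4 and bring it forward.

```bash
python3 -c "
from h import *
place([.5567,.222],-7.8,.050-.031,-.0405,.06)"
python3 -m inch '{"travel":[[-0.9,0,0],[-0.9,-0.5,0],[-0.9,-0.7,0],[-0.9,-0.8,0],[-0.46,-0.9,0],[0,-0.71,0],[0,0,0.3],[0,0,0.3]],"turn":[[0,0,0],[0,0,0],[0,0,0],[0,0,0],[0,0,0],[0,0,0],[0,0,0],[0,0,0]],"grip":[78,78,78,78,78,78,78,78]}'
python3 -c "
from h import *
place([.5567,.222],-7.8,.050-.031,-.0405,.0105)"
```

```text
target [0.6007 0.1751 0.06  ]
pos [0.4483 0.0041 0.1615] rot [ 1.7979e+02  2.0000e-02 -9.8060e+01] gap 0.060541963569815054 t 70.15
travel units [-4.767 -3.183  2.527]
turn [ 0.004  0.    -0.005]
time_s: 71.15
position: [0.6126, 0.1502, 0.1355]
eef_rot: [179.7, 0.1, -97.7]
force: [-0.2, 0.4, -0.8]
finger_gap: 0.0604
target [0.6007 0.1751 0.0105]
pos [0.6126 0.1502 0.1355] rot [ 1.7969e+02  1.3000e-01 -9.7720e+01] gap 0.060352577065027294 t 71.15
travel units [-0.569  0.36   3.128]
turn [0.005 0.002 0.001]
```

```bash
python3 -m inch '{"travel":[[-0.57,0.36,0],[0,0,0.7],[0,0,0.8],[0,0,0.8],[0,0,0.5],[0,0,0.2],[0,0,0],[0,0,0]],"turn":[[0,0,0],[0,0,0],[0,0,0],[0,0,0],[0,0,0],[0,0,0],[0,0,0],[0,0,0]],"grip":[78,78,78,78,78,78,78,78]}'
python3 -c "
from h import *
place([.5567,.222],-7.8,.050-.031,-.0405,.0105)
s=snap('wrist')
cv2.imwrite('pics/c12.png',s['image'])"
```

```text
time_s: 72.15
position: [0.6023, 0.1746, 0.017]
eef_rot: [179.8, 0.1, -97.8]
force: [-0.1, -0.0, 0.4]
finger_gap: 0.0603
target [0.6007 0.1751 0.0105]
pos [0.6023 0.1746 0.017 ] rot [ 1.798e+02  1.400e-01 -9.776e+01] gap 0.06031784274272993 t 72.15
travel units [-0.005  0.04   0.163]
turn [0.004 0.002 0.001]
```

View pics/c12.png

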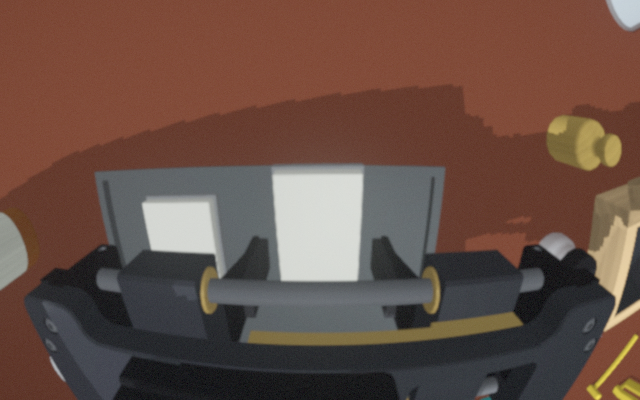

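The open fingers straddle tile 4, whose rear edge rests on the rim (318,165). I grip, lift, level and shift it 22 mm forward.

```bash
python3 -m inch '{"travel":[[0,0,0.1],[0,0,0.06],[0,0,0],[0,0,0],[0,0,0],[0,0,0],[0,0,-0.15],[0,0,-0.2]],"turn":[[0,0,0],[0,0,0],[0,0,0],[0,0,0],[0,0,0],[0,0,0],[0,0,0],[0,0,0]],"grip":[78,78,78,255,255,255,255,255]}'
python3 -m inch '{"travel":[[0,0,-0.1],[0,0.15,0],[0,0.2,0],[0,0.2,0],[0,0,0],[0,0,0.1],[0,0,0.1],[0,0,0]],"turn":[[0,0,0],[0,0,0],[0,0,0],[0,0,0],[-0.1,0,0],[0,0,0],[0,0,0],[0,0,0]],"grip":[255,255,255,255,255,255,255,255]}'
```

```text
time_s: 73.2
position: [0.6015, 0.1743, 0.0238]
eef_rot: [179.7, 0.1, -97.8]
force: [0.4, 0.6, -1.3]
finger_gap: 0.0492
time_s: 74.2
position: [0.5782, 0.1776, 0.0191]
eef_rot: [174.0, 0.1, -97.7]
force: [-0.1, 0.5, -0.6]
finger_gap: 0.0495
```

```bash
python3 -m inch '{"travel":[[0,0,0.08],[0,0,0.05],[0,0,0.04],[0,0,0.03],[0,0,0.02],[0,0,0],[0,0,0],[0,0,0]],"turn":[[0,0,0],[0,0,0],[0,0,0],[0,0,0],[0,0,0],[0,0,0],[0,0,0],[0,0,0]],"grip":[255,255,255,255,255,255,255,255]}'
```

```text
time_s: 75.2
position: [0.5782, 0.1776, 0.0109]
eef_rot: [174.0, 0.1, -97.8]
force: [0.3, -0.3, -1.6]
finger_gap: 0.0501
```

```bash
python3 -m inch '{"travel":[[0,0,0.03],[0,0,0.02],[0,0,0],[0,0,0],[0,0,0],[0,0,0],[0,0,0],[0,0,0]],"turn":[[0,0,0],[0,0,0],[0,0,0],[0,0,0],[0,0,0],[0,0,0],[0,0,0],[0,0,0]],"grip":[255,255,255,255,78,78,78,78]}'
python3 -m inch '{"travel":[[0,0,-0.2],[0,0,-0.5],[0,0,-1],[0,0,-1],[0,0,-1],[0,0,-0.5],[0.8,0.3,0],[1,0.3,0]],"turn":[[0,0,0],[0,0,0],[0,0,0],[0,0,0],[0,0,0],[0.1,0,0],[0,0,0],[0,0,0]],"grip":[78,78,78,78,78,78,78,78]}'
python3 -m inch '{"travel":[[1,0.5,0],[1,0.5,0],[1,0.5,0],[1,0,0],[1,0,0],[1,0,0],[0,0,0],[0,0,0]],"turn":[[0,0,0],[0,0,0],[0,0,0],[0,0,0],[0,0,0],[0,0,0],[0,0,0],[0,0,0]],"grip":[78,78,78,78,78,78,78,78]}'
python3 -c "
from h import *
s=snap('top');C,y=tray(s);flat(s,C,y);flat(snap('scene',save='final_s.png'),C,y);cv2.imwrite('pics/c13.png',s['image'][100:300,130:450].repeat(2,0).repeat(2,1))"
```

```text
time_s: 76.2
position: [0.5779, 0.1776, 0.0089]
eef_rot: [174.0, 0.1, -97.8]
force: [0.4, -0.0, 1.4]
finger_gap: 0.0604
time_s: 77.2
position: [0.5615, 0.1072, 0.178]
eef_rot: [179.8, 0.1, -97.6]
force: [0.1, -0.8, 0.5]
finger_gap: 0.0602
time_s: 78.2
position: [0.4705, -0.1221, 0.1769]
eef_rot: [179.8, 0.1, -97.7]
force: [-0.7, 0.6, -0.1]
finger_gap: 0.0604
tray [0.556  0.2221 0.01  ] [0.227 0.206 0.23  0.206] yaw [-7.7 -6.7 -7.7 -7.4]
tile 410 ctr [0.0473 0.0466 0.0163] slope [0.006 0.002] x [0.0112 0.0822] y [0.0231 0.0694]
tile 413 ctr [ 0.0408 -0.0415  0.0166] slope [-0.006 -0.039] x [0.0052 0.077 ] y [-0.0642 -0.018 ]
tile 417 ctr [-0.05    0.0443  0.0166] slope [-0.021 -0.02 ] x [-0.0843 -0.0127] y [0.023 0.069]
tile 393 ctr [-0.0482  0.0445  0.0194] slope [-0.002 -0.01 ] x [-0.085  -0.0132] y [0.0213 0.0744]
tile 452 ctr [0.052  0.0441 0.0192] slope [0.011 0.001] x [0.0098 0.0824] y [0.0215 0.0751]
tile 452 ctr [ 0.042  -0.0418  0.019 ] slope [ 0.01  -0.024] x [0.0044 0.0768] y [-0.0654 -0.0134]
```

View pics/c13.png

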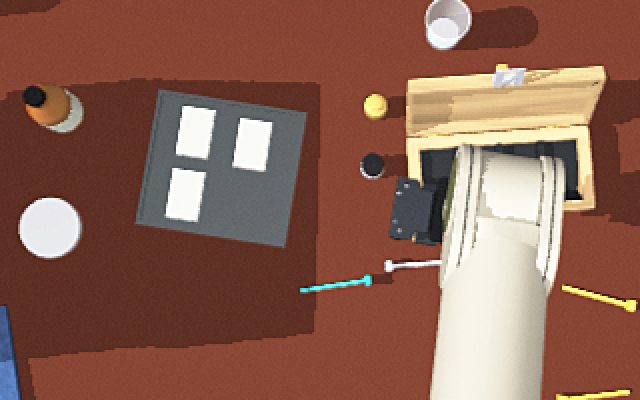

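Three tiles lie flat at (195,132), (252,145) and (185,195); the lid is back, the pin is on the bench and the bystanders stand where they were. The arm touches nothing, so I hand in.

```bash
python3 -c "
from station import workorder
print(workorder.hand_in())"
```

```text
the job is handed in; nothing more can be done
None
```

The job is handed in. The pin is drawn and lying on the bench, the lid is open past vertical, and tiles 1, 3 and 4 (nest 2 was empty) lie face up and apart in the tray.

**Last checks**
- **Tiles:** both cameras put every tile centre within 55 mm of the tray's centre in x and y, with tops at 16–17 mm (top camera). Fitted slopes are 0.04 rad or less, against the 0.07 limit.
- **Lid:** I estimate about 1.9 rad from how far I pushed it. I did not measure the angle directly afterwards.
- **Bystanders:** those in the last view looked unmoved by eye; I did not measure them. The spatula and the ring weight were outside it.
- **Time and arm:** the clock read about 78 s, and the gripper was clear of everything.

**What went wrong on the way**
- I tipped all three tiles at once, which left no room for a finger between tiles 3 and 4. I pressed tile 3 back nearly flush, took tile 4, then tipped tile 3 again.
- Tile 4 first came to rest on the tray's rear rim, with a slope of about 0.1. I regripped it and moved it forward, and it then measured flat.
- The tray was knocked about 2 cm partway through. I re-measured it before placing tile 3.
- The wrist force peaked at about 39 N when I set tile 4 down, and reached 24–31 N in two presses on tile 3.

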